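Set the stacked gingerbread out on its icing boards

ROBOT

A 6-joint arm with a two-finger parallel gripper is mounted at the origin on the work surface. World frame = base frame: x ahead of the robot, y to its left, z up, the work surface at z = 0. Lengths are in m, angles in rad, forces in N, time in s.
With the tool pointing down it reaches from about 0.35 to 0.725 m from the base axis. Payload 6 kg.
Tool frame: the origin (TCP) lies on the front face of the gripper's body, between the roots of the fingers; the fingertips stand 73 mm ahead of it and the grasp point (between the pads) lies 54 mm ahead of it (ctrl.tcp_to_tips is the distance from the TCP to the fingertips, in m); z points along the fingers, y is the direction in which the jaws open and shut (so a half turn about z gives the same grasp; the last joint's range is limited). The gripper opens to 85 mm and grips with 20 to 120 N. Pads are 22 mm wide; open, the fingers measure 114 mm over their backs; the gripper's body (76 mm by 85 mm) begins 54 mm behind the grasp point. The pads swing forward as they close: fully open they stand 13 mm farther back than shut.
Start: joints at [1.593, 0.04, 0.085, 0, -1.615, -0.334], TCP at [0.184, 0.571, 0.304] pointing down, gripper open.
Joint ranges: [-2.56, 2.56], [-1.29, 2.01], [-1.08, 1.49], [-3.29, 1.98], [-2.81, -0.18], [-2.99, 2.99]. Speed limits (rad/s): [2.57, 2.57, 3.01, 3.14, 3.14, 3.14].

INTERFACE

Orientations are given as a 3x3 rotation matrix whose columns are the frame's x, y, z axes.
In Python, from rig import ctrl gives the robot as it stands.
- The arm moves only by the tool carry_out, never from a script. Its argument "steps" is text: rows parted by semicolons, each of 7 numbers parted by spaces: the finger opening in mm, from 0 to 85.4, then the shift along the tool's x, y, z in mm, then the turn, a rotation vector about the tool's x, y, z in degrees. In form: hand dx dy dz rx ry rz; .... A call has 1 to 12 rows; each row shifts and turns the pose as measured when the row begins, along the tool's axes as they then stand; what a row does not reach is not made up. A row lasts 1/10 s, in which the tool goes at most 50 mm and 8.59 degrees, less where a joint would pass 70% of its speed; a pose out of reach is approached as far as the arm can. A call with a gripper value outside its range is refused whole. The fingers move at their own pace and stop on an object; "grip_force" is the grip in N (left out, the last holds). Time passes only in rows, so rows that do not move let the fingers close. It gives the time, the measured TCP pose, the force and the opening at its end, in the units of the state.
- ctrl.observe(): the state, without advancing time (a new reading comes with each control period).
- ctrl.camera(name): name is "scene" or "top" or "wrist"; returns the picture (400x640x3 uint8, red, green, blue); there is no depth.
- ctrl.camera_model(name): a dict with "intrinsics" (3x3 intrinsics, pixels), "R" (3x3) and "t" (3): a world point X has camera coordinates R X + t. Camera axes: x right, y down, z forward; pixel columns grow to the right and rows downward; lengths in m; the calibration is good to about 2 mm. A picture is of the moment at which its call begins: read the wrist's pose just before it. camera_model takes no time and is no camera call; for the wrist camera it gives the pose at the moment of the call.
- ctrl.finish_job(): hands the job in, once; it reports no verdict.
The state is a dict: "clock": time; "qpos": joint angles; "qvel": joint speeds; "joint_torque": joint torques, N m; "position": TCP position; "tcp_rot": TCP orientation; "force": force on the tool from outside, world axes, zero at the start; "ft_torque": the same for the moment, N m; "opening": finger opening in m.
Only numpy, scipy, OpenCV 4.12 (cv2) and the standard library are available. Lean on these libraries where they do the work, as an engineer would, in place of code of your own. Each camera call takes 0.05 s, during which the arm holds its last target.

TASK

Take the two stacks of gingerbread apart and set each of the five pieces out for icing: each lies flat, glaze up, in the middle of the cake board whose rim has the colour of its glaze. Set the pieces down rather than dropping them, never turn one over, and leave all five lying free.

Things in the scene. Friction and masses are not known exactly. Their poses are not given: they have to be found in the camera images.
- bar_yellow: Gingerbread bar with round ends, 116 x 46 x 20 mm, brown, both ends glazed yellow. It lies flat on the steel table as the bottom of one of two stacks, one heart lying on its middle. Origin: centre of its underside; x along its length, y across its 46 mm width, z up out of the glazed top.
- bar_blue: Gingerbread bar with round ends, 116 x 46 x 20 mm, brown, both ends glazed blue. It lies flat on the steel table as the bottom of one of two stacks, one heart lying on its middle. Origin: centre of its underside; x along its length, y across its 46 mm width, z up out of the glazed top.
- heart_pink: Brown gingerbread heart, pink glazed top: 62 mm across the lobes (y), 57 mm tip to lobes (x), 20 mm thick. Lies flat at any turn on the middle of either bar, underside 20 mm above the table. Origin: underside, 34 mm from the tip; tip to -x, lobes to +x, widest (for gripping across y) 5 mm from the origin towards +x; z up. The white round lies on it.
- heart_green: Brown gingerbread heart, green glazed top: 62 mm across the lobes (y), 57 mm tip to lobes (x), 20 mm thick. Lies flat at any turn on the middle of either bar, underside 20 mm above the table. Origin: underside, 34 mm from the tip; tip to -x, lobes to +x, widest (for gripping across y) 5 mm from the origin towards +x; z up.
- round_white: Small round gingerbread, 36 mm diameter, 20 mm thick, brown with a white glazed top. It lies flat on the pink heart, as the third layer, its underside 40 mm above the table. Origin: centre of its underside, z up.
- board_pink: Round cake board, 124 mm diameter, 5 mm thick, fixed flat on the table: pink with a plain pale grey middle of 88 mm diameter, so that a broad pink rim shows. Bare at the start. Origin: centre of its underside; its top is 5 mm above the table, z up.
- board_green: Round cake board, 124 mm diameter, 5 mm thick, fixed flat on the table: green with a plain pale grey middle of 88 mm diameter, so that a broad green rim shows. Bare at the start. Origin: centre of its underside; its top is 5 mm above the table, z up.
- board_yellow: Round cake board, 124 mm diameter, 5 mm thick, fixed flat on the table: yellow with a plain pale grey middle of 88 mm diameter, so that a broad yellow rim shows. Bare at the start. Origin: centre of its underside; its top is 5 mm above the table, z up.
- board_blue: Round cake board, 124 mm diameter, 5 mm thick, fixed flat on the table: blue with a plain pale grey middle of 88 mm diameter, so that a broad blue rim shows. Bare at the start. Origin: centre of its underside; its top is 5 mm above the table, z up.
- board_white: Round cake board, 124 mm diameter, 5 mm thick, fixed flat on the table: white with a plain pale grey middle of 88 mm diameter, so that a broad white rim shows. Bare at the start. Origin: centre of its underside; its top is 5 mm above the table, z up.
There are look-alikes about, which are no part of the job. Leave any black or turquoise look-alike of the board_yellow alone.

How it is judged:
By the outcome, as a careful person would: the job done as asked, in the order asked, and still so for the second after the job is handed in, with the robot touching nothing.
It also fails if it takes over 120 s, if anything falls off the work surface, if the arm or the gripper's body presses on something with over 40 N, if the wrist force passes 120 N, or if a joint passes its speed limit or range.

## Working session

There is one attempt and no reset: what is moved stays moved. The work goes in short steps, Python scripts to look and compute and a tool call to move; the robot and the scene stay as the last step left them, time stands still between calls to the robot, and variables do not carry over. Pictures are saved under pics/ and viewed, and the job is handed in when it is done.

Besides the shell and the picture viewer there is one more tool, called after "Call:" in YAML: its name, and indented under it one key for each argument. carry_out: Moves the arm, as the interface text tells. Its arguments: {"type":"object","properties":{"steps":{"type":"string"},"grip_force":{"type":"number"}},"required":["steps"]}

```bash
ls; mkdir -p pics; python3 - <<'E'
from rig import ctrl
import cv2
for n in ["top","scene"]:
    im=ctrl.camera(n); cv2.imwrite(f"pics/{n}0.png",im[:,:,::-1])
    m=ctrl.camera_model(n); print(n,m)
s=ctrl.observe(); print(s)
E
```

```text
pics
top {'intrinsics': array([[444.51487441,   0.        , 316.49566842],
       [  0.        , 444.51487441, 203.05620778],
       [  0.        ,   0.        ,   1.        ]]), 'R': array([[ 0.00912325, -0.99982712,  0.01620198],
       [-0.99512081, -0.01066976, -0.0980853 ],
       [ 0.09824121, -0.01522807, -0.99504611]]), 't': array([-0.03919991,  0.47910755,  1.2099404 ])}
scene {'intrinsics': array([[496.59919216,   0.        , 318.52031989],
       [  0.        , 496.59919216, 189.45262855],
       [  0.        ,   0.        ,   1.        ]]), 'R': array([[-0.69389588,  0.72005393,  0.00555305],
       [ 0.55581086,  0.54049047, -0.63162041],
       [-0.45780213, -0.43519236, -0.7752579 ]]), 't': array([ 0.3397009 , -0.19804645,  1.6612443 ])}
{'clock': 0.1, 'qpos': array([ 1.59268887e+00,  4.07449158e-02,  8.38952991e-02, -4.06189994e-04,
       -1.61549700e+00, -3.33685270e-01]), 'qvel': array([-0.00053767, -0.00057954,  0.00112754,  0.00137556, -0.00051763,
        0.00142423]), 'joint_torque': array([-4.61118791e-03, -3.69338357e+01,  3.48280013e+01,  6.95202112e+00,
       -4.59033967e-03,  1.98380576e-06]), 'position': array([0.18393495, 0.57091777, 0.30297445]), 'tcp_rot': array([[ 9.51790648e-01, -3.06748144e-01, -3.71749911e-04],
       [-3.06748344e-01, -9.51789380e-01, -1.55880161e-03],
       [ 1.24331882e-04,  1.59768646e-03, -9.99998716e-01]]), 'force': array([ 0.58970917,  0.44286071, -0.22016863]), 'ft_torque': array([-0.01826994, -0.00306797,  0.0215946 ]), 'opening': 0.08541493083212151}
```

View pics/top0.png

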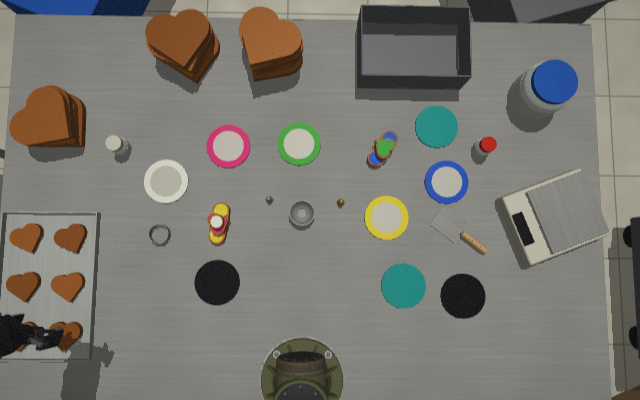

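View pics/scene0.png

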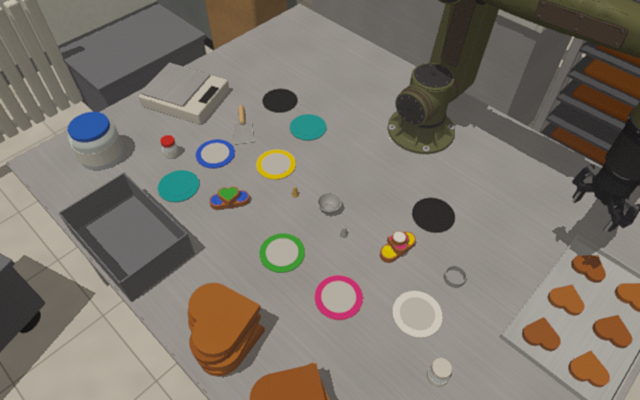

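The yellow stack (yellow bar, pink heart, white round) is at top-view (218,224). The blue stack (blue bar, green heart) is at (383,149). Boards in the top view: pink (228,146), green (299,144), blue (446,182), yellow (387,218), white (166,181). Things to leave alone are the turquoise boards (437,126) and (403,286), the black boards (217,283) and (463,296), and the tray and large hearts on the left and top. Next I'll measure.

```bash
cat > h.py <<'E'
from rig import ctrl
import numpy as np, cv2
def ray(m,uv,z):
    K,R,t=m["intrinsics"],np.array(m["R"]),np.array(m["t"])
    uv=np.atleast_2d(uv).astype(float)
    d=np.c_[uv,np.ones(len(uv))]@np.linalg.inv(K).T@R
    c=-R.T@t
    return c+d*((z-c[2])/d[:,2])[:,None]
def proj(m,X):
    x=np.atleast_2d(X)@np.array(m["R"]).T+m["t"]; x=x@m["intrinsics"].T
    return x[:,:2]/x[:,2:]
HSV={"pink":((160,120,60),(176,255,255)),"green":((45,110,50),(75,255,255)),"yellow":((22,130,90),(33,255,255)),"blue":((105,140,60),(125,255,255)),"turq":((80,110,50),(98,255,255))}
def blobs(im,c,amin=15):
    hsv=cv2.cvtColor(im,cv2.COLOR_RGB2HSV)
    if c=="white": mk=cv2.inRange(hsv,(0,0,190),(180,40,255))
    else: mk=cv2.inRange(hsv,*HSV[c])
    cs,_=cv2.findContours(mk,cv2.RETR_EXTERNAL,cv2.CHAIN_APPROX_NONE)
    return [k for k in cs if cv2.contourArea(k)>=amin]
def state():
    s=ctrl.observe(); return s
E
python3 - <<'E'
from h import *
for n in ["top","scene"]:
    im=cv2.imread(f"pics/{n}0.png")[:,:,::-1].copy(); m=ctrl.camera_model(n)
    for c in ["pink","green","yellow","blue","white"]:
        for k in blobs(im,c):
            a=cv2.contourArea(k); 
            z=.005 if a>500 else .02
            P=ray(m,k[:,0,:],z); 
            e=cv2.minEnclosingCircle((P[:,:2]*1000).astype(np.float32))
            M=k[:,0].mean(0)
            ctr=ray(m,M,z)[0]
            if a>500:
                el=cv2.fitEllipse((P[:,:2]*1000).astype(np.float32)); ctr=el
            print(n,c,a,M.round(),np.round(e[0]),round(e[1],1),ctr)
E
```

```text
top pink 36.0 [220. 226.] [417. 234.] 24.2 [0.41210689 0.23078249 0.02      ]
top pink 1405.0 [228. 146.] [642. 218.] 62.1 ((642.18212890625, 218.61526489257812), (120.66215515136719, 121.83519744873047), 120.00001525878906)
top green 179.5 [384. 147.] [ 642. -225.] 26.1 [ 0.64216196 -0.22375864  0.02      ]
top green 1367.0 [298. 144.] [652.  18.] 61.6 ((651.4046630859375, 18.18916130065918), (119.74354553222656, 120.6353759765625), 110.28106689453125)
top yellow 75.0 [216. 237.] [388. 241.] 19.3 [0.38406015 0.24112323 0.02      ]
top yellow 116.5 [221. 209.] [458. 231.] 19.1 [0.45910713 0.23076855 0.02      ]
top yellow 1434.0 [386. 217.] [ 443. -231.] 61.8 ((443.0594177246094, -230.91949462890625), (120.38587188720703, 120.91338348388672), 27.039621353149414)
top blue 1385.0 [446. 182.] [ 547. -403.] 62.0 ((546.435302734375, -402.9472961425781), (119.25247192382812, 121.58419036865234), 20.734060287475586)
top blue 73.5 [374. 159.] [ 610. -198.] 18.2 [ 0.60772889 -0.19610697  0.02      ]
top blue 50.0 [390. 136.] [ 668. -239.] 17.6 [ 0.67352561 -0.24053619  0.02      ]
top blue 15
[... 1694 characters left out ...]
9), (117.95706176757812, 118.56808471679688), 177.7397003173828)
scene blue 863.0 [ 88. 126.] [ 763. -804.] 70.8 ((762.3829956054688, -804.0623168945312), (127.29132080078125, 138.38125610351562), 163.57945251464844)
scene white 199.5 [442. 367.] [615. 513.] 19.8 [0.61479811 0.51347176 0.02      ]
scene white 1681.5 [417. 314.] [539. 389.] 61.3 ((538.8269653320312, 389.199462890625), (119.39616394042969, 120.30076599121094), 153.16822814941406)
scene white 67.5 [399. 236.] [398. 219.] 15.2 [0.39784086 0.21874064 0.02      ]
scene white 238.5 [198.  96.] [ 407. -649.] 99.1 [ 0.4235678  -0.64687465  0.02      ]
scene white 22.5 [9. 2.] [  610. -1710.] 20.1 [ 0.60980683 -1.70989244  0.02      ]
```

```bash
python3 - <<'E'
import cv2,numpy as np
a=cv2.imread("pics/top0.png")
c=np.hstack([cv2.resize(a[y-28:y+28,x-28:x+28],(390,390),interpolation=cv2.INTER_CUBIC) for x,y in((218,222),(383,149))])
cv2.imwrite("pics/crop0.png",c)
E
```

```text
(no output)
```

View pics/crop0.png

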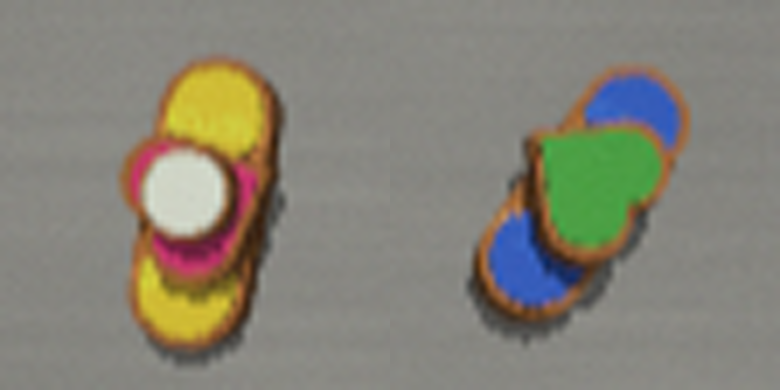

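```bash
python3 - <<'E'
from h import *
print(ctrl.tcp_to_tips)
s=ctrl.observe(); m=ctrl.camera_model("wrist"); R=np.array(m["R"]);t=m["t"]
c=-R.T@t; T=s["tcp_rot"]
print("cam in tool",T.T@(c-s["position"]),"\naxes\n",T.T@R.T, m["intrinsics"])
im=ctrl.camera("wrist"); cv2.imwrite("pics/w0.png",im[:,:,::-1])
for n,z in (("top",.06),("scene",.06)):
    im=cv2.imread(f"pics/{n}0.png")[:,:,::-1].copy(); mm=ctrl.camera_model(n)
    for k in blobs(im,"white"):
        if 50<cv2.contourArea(k)<100:
            p=k[:,0].mean(0); print(n,ray(mm,p,.06))
# height check by triangulation of the white round
E
```

```text
0.0726
cam in tool [ 0.0751238  -0.00057764 -0.06990993] 
axes
 [[ 1.20341580e-05 -9.54907784e-01 -2.96902550e-01]
 [ 9.99999732e-01  2.28923728e-04 -6.95739713e-04]
 [ 7.32335306e-04 -2.96902462e-01  9.54907530e-01]] [[300.90783227   0.         319.43436537]
 [  0.         300.90783227 202.91410658]
 [  0.           0.           1.        ]]
top [[0.42426504 0.23471227 0.06      ]]
scene [[0.42267963 0.23159555 0.06      ]]
```

View pics/w0.png

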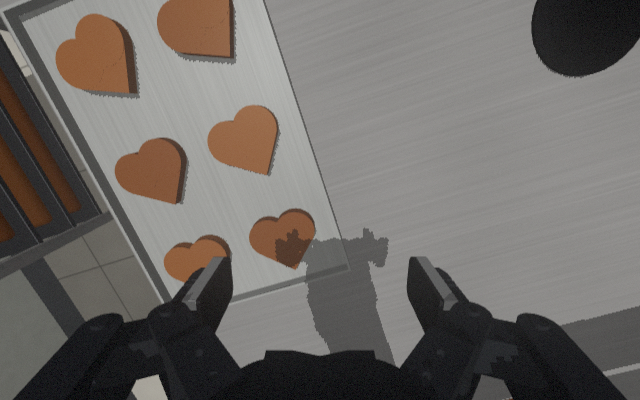

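```bash
cat >> h.py <<'E'
def go(x,y,z,yaw=None):
    s=ctrl.observe();T=s["tcp_rot"];p=s["position"]
    y0=np.degrees(np.arctan2(T[1,0],T[0,0]))
    d=T.T@(np.array([x,y,z])-p)*1000
    print("clk %.1f pos %s yaw %.1f q %s F %s open %.1f"%(s["clock"],(p*1000).round(1),y0,s["qpos"].round(2),s["force"].round(1),s["opening"]*1000))
    print("tool d",d.round(1),"rows",np.linalg.norm(d)/50)
    if yaw is not None:
        c,n=np.cos(np.radians(yaw)),np.sin(np.radians(yaw))
        G=np.array([[c,n,0],[n,-c,0],[0,0,-1.]])
        rv=cv2.Rodrigues(T.T@G)[0].ravel()
        print("rotvec deg",np.degrees(rv).round(1))
E
python3 -c "
from h import *
go(.423,.233,.25,-18)"
```

```text
clk 0.1 pos [183.9 571.  303.1] yaw -17.9 q [ 1.59  0.04  0.08 -0.   -1.62 -0.33] F [ 0.3 -0.   0.1] open 85.6
tool d [331.2 248.3  53.5] rows 8.347567080650146
rotvec deg [ 0.1 -0.   0.1]
```

Call:
carry_out:
  steps: "85 37 28 6 0 0 0;85 37 28 6 0 0 0;85 37 28 6 0 0 0;85 37 28 6 0 0 0;85 37 28 6 0 0 0;85 37 28 6 0 0 0;85 37 28 6 0 0 0;85 37 28 6 0 0 0;85 35 24 5 0 0 0;85 0 0 0 0 0 0"

```text
clock: 1.15
position: [0.4287, 0.2202, 0.2444]
tcp_rot: [[0.953, -0.302, -0.003], [-0.302, -0.953, -0.007], [-0.001, 0.007, -1.0]]
force: [0.3, -0.2, -1.2]
opening: 0.0847
```

```bash
python3 - <<'E'
from h import *
go(.423,.233,.25,-18)
m=ctrl.camera_model("wrist"); im=ctrl.camera("wrist"); cv2.imwrite("pics/w1.png",im[:,:,::-1])
for c in ["white","pink","yellow"]:
    for k in blobs(im,c,100):
        z={"white":.06,"pink":.04,"yellow":.02}[c]
        M=cv2.moments(k);p=(M["m10"]/M["m00"],M["m01"]/M["m00"])
        P=ray(m,k[:,0],z);print(c,cv2.contourArea(k),np.round(p),ray(m,p,z)[0].round(4),cv2.minEnclosingCircle((P[:,:2]*1000).astype(np.float32)))
E
```

```text
clk 1.1 pos [428.7 220.2 244.4] yaw -17.6 q [ 0.9  -0.28 -0.31  0.   -1.54  0.37] F [ 0.3 -0.2 -1.2] open 84.7
tool d [ -9.3 -10.4  -5.6] rows 0.3009473163000714
rotvec deg [0.4 0.  0.4]
white 870.5 [305. 208.] [0.4243 0.2342 0.06  ] ((424.0904235839844, 234.1968231201172), 15.691547393798828)
white 12109.0 [121. 127.] [0.5358 0.3559 0.06  ] ((532.984130859375, 356.6166687011719), 50.64931106567383)
white 231.5 [249.   3.] [0.5864 0.2234 0.06  ] ((587.0765380859375, 221.9798126220703), 15.44053840637207)
pink 186.0 [320. 209.] [0.4129 0.2236 0.04  ] ((415.1074523925781, 227.54168701171875), 24.501590728759766)
pink 173.0 [286. 195.] [0.4363 0.2507 0.04  ] ((431.7967529296875, 246.4703369140625), 14.848573684692383)
pink 2067.0 [249.  15.] [0.5859 0.2288 0.04  ] ((595.635009765625, 226.01983642578125), 43.68271255493164)
yellow 331.0 [312. 237.] [0.379 0.243 0.02 ] ((388.1712646484375, 240.81434631347656), 19.23420524597168)
yellow 695.5 [298. 159.] [0.462 0.231 0.02 ] ((457.5383605957031, 231.64041137695312), 19.511260986328125)
```

View pics/w1.png

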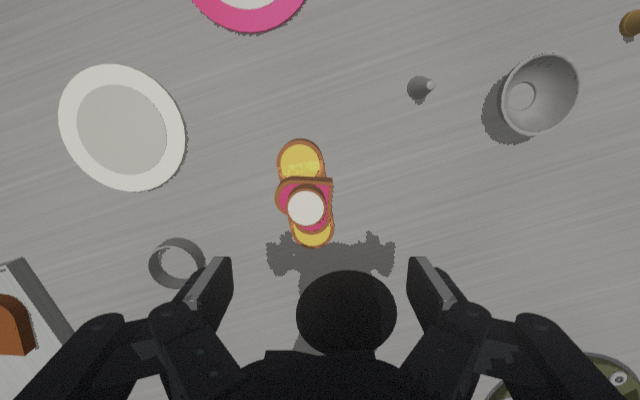

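Call:
carry_out:
  steps: "85 -9 -12 20 0 0 0.4;85 0 0 30 0 0 0;85 0 0 30 0 0 0;85 0 0 10 0 0 0;85 0 0 0 0 0 0;85 0 0 0 0 0 0"

```text
clock: 1.8
position: [0.4217, 0.2393, 0.1545]
tcp_rot: [[0.952, -0.306, 0.0], [-0.306, -0.952, -0.003], [0.001, 0.003, -1.0]]
force: [0.5, 0.4, 1.0]
opening: 0.0849
```

```bash
python3 -c "
from h import *
go(.424,.234,.117,-18)"
```

```text
clk 1.8 pos [421.7 239.3 154.5] yaw -17.8 q [ 0.93 -0.24 -0.45  0.   -1.37  0.32] F [0.5 0.4 1. ] open 84.9
tool d [ 3.8  4.2 37.5] rows 0.759161196366245
rotvec deg [ 0.1 -0.1  0.2]
```

Call:
carry_out:
  steps: "85 3.8 4 15 0 0 0;85 0 0 17 0 0 0;85 0 0 0 0 0 0;85 0 0 0 0 0 0"

```text
clock: 2.2
position: [0.4258, 0.2353, 0.1249]
tcp_rot: [[0.952, -0.305, 0.005], [-0.305, -0.952, 0.002], [0.004, -0.004, -1.0]]
force: [0.1, 0.7, 0.9]
opening: 0.0848
```

```bash
python3 - <<'E'
from h import *
go(.424,.234,.116,-18)
m=ctrl.camera_model("wrist"); im=ctrl.camera("wrist"); cv2.imwrite("pics/w2.png",im[:,:,::-1])
for k in blobs(im,"white",500):
        P=ray(m,k[:,0],.06);print(cv2.contourArea(k),cv2.minEnclosingCircle((P[:,:2]*1000).astype(np.float32)))
E
```

```text
clk 2.2 pos [425.8 235.3 124.9] yaw -17.8 q [ 0.92 -0.22 -0.49  0.   -1.3   0.34] F [0.1 0.7 0.9] open 84.8
tool d [-1.3  1.8  8.9] rows 0.1834148190348601
rotvec deg [-0.2 -0.3  0.2]
2003.5 ((423.787109375, 234.26206970214844), 15.858510971069336)
8530.0 ((527.2613525390625, 339.1449890136719), 43.628963470458984)
```

View pics/w2.png

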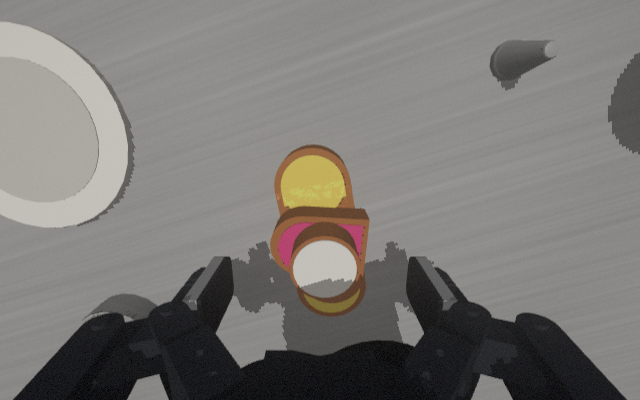

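Call:
carry_out:
  steps: "85 -1 1.5 8 0 0 0;85 0 0 1 0 0 0;50 0 0 0 0 0 0;50 0 0 0 0 0 0;50 0 0 0 0 0 0;50 0 0 0 0 0 0"
  grip_force: 40

```text
clock: 2.85
position: [0.4249, 0.2346, 0.1172]
tcp_rot: [[0.952, -0.305, 0.007], [-0.305, -0.952, 0.004], [0.006, -0.006, -1.0]]
force: [0.7, -0.6, 0.1]
opening: 0.0499
```

```bash
python3 - <<'E'
from h import *
go(.424,.234,.116,-18)
m=ctrl.camera_model("wrist"); im=ctrl.camera("wrist"); cv2.imwrite("pics/w3.png",im[:,:,::-1])
E
```

```text
clk 2.9 pos [424.9 234.6 117.2] yaw -17.8 q [ 0.92 -0.22 -0.51  0.   -1.28  0.34] F [ 0.7 -0.6  0.1] open 49.9
tool d [-0.7  0.8  1.1] rows 0.031316880328907844
rotvec deg [-0.4 -0.3  0.2]
```

View pics/w3.png

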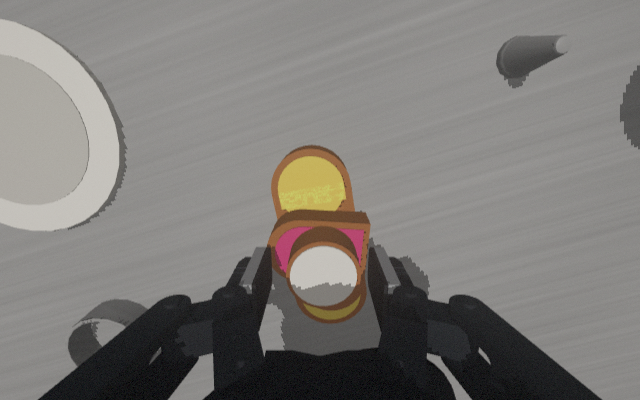

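Call:
carry_out:
  steps: "30 -0.7 0.8 0 -0.4 -0.3 0;30 0 0 0 0 0 0;30 0 0 0 0 0 0;30 0 0 0 0 0 0;30 0 0 0 0 0 0"
  grip_force: 40

```text
clock: 3.4
position: [0.4241, 0.2342, 0.1176]
tcp_rot: [[0.952, -0.305, 0.0], [-0.305, -0.952, -0.001], [0.0, 0.001, -1.0]]
force: [-0.0, 0.4, 0.8]
opening: 0.0346
```

Call:
carry_out:
  steps: "30 0 0 -10 0 0 0;30 0 0 -20 0 0 0;30 0 0 -30 0 0 0;30 0 0 -30 0 0 0;30 0 0 -20 0 0 0;30 0 0 0 0 0 0"

```text
clock: 4.0
position: [0.4237, 0.2333, 0.2339]
tcp_rot: [[0.952, -0.305, -0.0], [-0.305, -0.952, -0.002], [0.0, 0.002, -1.0]]
force: [0.6, 0.1, 0.1]
opening: 0.0348
```

```bash
python3 - <<'E'
from h import *
go(.5395,.3903,.2,-18)
m=ctrl.camera_model("wrist"); im=ctrl.camera("wrist"); cv2.imwrite("pics/w4.png",im[:,:,::-1])
E
```

```text
clk 4.0 pos [423.7 233.3 233.9] yaw -17.8 q [ 0.92 -0.27 -0.33  0.   -1.52  0.34] F [0.6 0.1 0.1] open 34.8
tool d [  62.4 -184.9   33.5] rows 3.9598477846599196
rotvec deg [ 0.1 -0.   0.2]
```

View pics/w4.png

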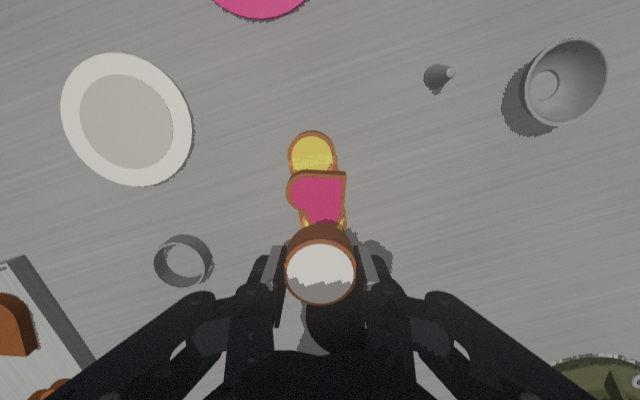

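Call:
carry_out:
  steps: "30 15 -45 0 0 0 0;30 15 -45 0 0 0 0;30 15 -45 5 0 0 0;30 12 -35 20 0 0 0;30 0 0 0 0 0 0;30 0 0 0 0 0 0"

```text
clock: 4.65
position: [0.5312, 0.3808, 0.199]
tcp_rot: [[0.952, -0.306, -0.008], [-0.306, -0.952, -0.008], [-0.005, 0.01, -1.0]]
force: [-0.1, -0.2, 1.3]
opening: 0.0344
```

```bash
python3 - <<'E'
from h import *
go(.5395,.3903,.084,-18)
m=ctrl.camera_model("wrist"); im=ctrl.camera("wrist"); cv2.imwrite("pics/w5.png",im[:,:,::-1])
E
```

```text
clk 4.7 pos [531.2 380.8 199. ] yaw -17.8 q [ 0.93  0.2   0.07 -0.   -1.45  0.33] F [-0.1 -0.2  1.3] open 34.4
tool d [  5.6 -12.8 114.9] rows 2.314579675196718
rotvec deg [0.6 0.3 0.2]
```

View pics/w5.png

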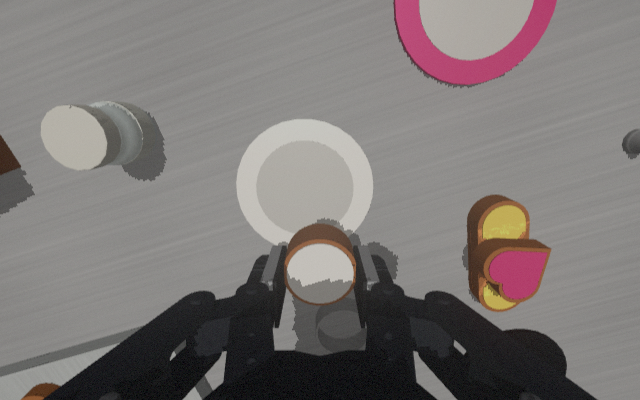

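```bash
cat >> h.py <<'E'
def board(im,m,c,amin=1500,show=True):
    for k in blobs(im,c,amin):
        x,y,w,h=cv2.boundingRect(k)
        if x<=1 or y<=1 or x+w>=639 or y+h>=399: print(c,"cut",x,y,w,h); 
        hull=cv2.convexHull(k)[:,0]
        el=cv2.fitEllipse((ray(m,k[:,0],.005)[:,:2]*1000).astype(np.float32)); print(c,"board",np.round(el[0],1),np.round(el[1],1))
def heart(im,m,c,z,a0=300,a1=1e5):
    for k in blobs(im,c,a0):
        if cv2.contourArea(k)>a1: continue
        P=(ray(m,k[:,0],z)[:,:2]*1000).astype(np.float32)
        M=cv2.moments(P.reshape(-1,1,2)); cen=np.array([M["m10"],M["m01"]])/M["m00"]
        d=P-cen; i=np.argmax((d**2).sum(1)); tip=P[i]
        # axis: refine by symmetry of the moments (principal axis closest to tip)
        ax=-(tip-cen); ax/=np.linalg.norm(ax); 
        best=None
        for a in np.radians(np.arange(-20,20.1,.5)):
            u=np.array([ax[0]*np.cos(a)-ax[1]*np.sin(a),ax[0]*np.sin(a)+ax[1]*np.cos(a)]); v=np.array([-u[1],u[0]])
            X=d@u;Y=d@v
            # width balance: contour extents each side at several stations
            e=0
            for xs in np.linspace(X.min()+8,X.max()-8,8):
                q=Y[abs(X-xs)<2]
                if len(q)>1: e+=(q.max()+q.min())**2
            if best is None or e<best[0]: best=(e,u,v)
        e,u,v=best; X=d@u;Y=d@v
        mid=cen
        print(c,"heart A",round(float(M["m00"])),"cen",cen.round(1),"tip",tip.round(1),"lobe angle",np.degrees(np.arctan2(u[1],u[0])).round(1),"raw",np.degrees(np.arctan2(ax[1],ax[0])).round(1),"X",X.min().round(1),X.max().round(1),"Y",Y.min().round(1),Y.max().round(1),"res",e)
E
python3 - <<'E'
from h import *
im=cv2.imread("pics/w5.png")[:,:,::-1].copy();m=ctrl.camera_model("wrist")
heart(im,m,"pink",.04,500,5000)
board(im,m,"pink")
hsv=cv2.cvtColor(im,cv2.COLOR_RGB2HSV)
print(hsv[130,300],hsv[180,300],hsv[100,300])
for i in (300,):
    print([int(v) for v in hsv[95:260:3,i,2]])
E
```

```text
pink heart A 1656 cen [420.6 235.3] tip [431.9 209.9] lobe angle 112.5 raw 114.0 X -27.8 19.6 Y -26.2 26.5 res 1.081369403317935
pink heart A 2080 cen [608.2 248. ] tip [618.5 187.6] lobe angle 81.2 raw 99.7 X -58.0 48.0 Y -35.8 23.6 res 4467.398268252055
pink board [392.5 215.9] [51.8 58.5]
pink cut 394 0 163 85
pink board [627.7 223.9] [ 85.2 110.4]
[ 26   9 199] [ 20  13 173] [ 24   9 143]
[144, 140, 144, 141, 142, 144, 141, 145, 184, 199, 198, 198, 198, 198, 198, 189, 178, 174, 174, 176, 177, 175, 176, 174, 173, 174, 174, 174, 175, 172, 173, 173, 173, 174, 173, 172, 172, 173, 171, 171, 173, 172, 171, 171, 172, 98, 98, 99, 101, 97, 147, 140, 195, 194, 194]
```

```bash
python3 - <<'E'
from h import *
from scipy.optimize import least_squares
im=cv2.imread("pics/w5.png")[:,:,::-1].copy();m=ctrl.camera_model("wrist")
hsv=cv2.cvtColor(im,cv2.COLOR_RGB2HSV)
mk=cv2.inRange(hsv,(0,0,182),(180,40,255)); mk[235:]=0
cs,_=cv2.findContours(mk,cv2.RETR_EXTERNAL,cv2.CHAIN_APPROX_NONE)
k=[c for c in cs if abs(c[:,0,0].mean()-305)<40 and cv2.contourArea(c)>200 or len(c)>250]
for c in k:
    q=c[:,0]; q=q[q[:,1]<225]
    P=ray(m,q,.005)[:,:2]*1000
    f=lambda a:np.hypot(P[:,0]-a[0],P[:,1]-a[1])-a[2]
    r=least_squares(f,[540,390,60],loss="soft_l1"); print(len(q),r.x)
go(.5395,.3903,.084,-18)
E
```

```text
487 [543.69535734 388.81379769  55.79832134]
clk 4.7 pos [530.6 380.4 197.9] yaw -17.8 q [ 0.93  0.2   0.07 -0.   -1.45  0.33] F [-0.6 -0.8 -2.3] open 34.2
tool d [  6.3 -13.5 113.7] rows 2.2940953096141583
rotvec deg [0.7 0.4 0.2]
```

Call:
carry_out:
  steps: "30 6 -13 25 0.7 0.4 0;30 0 0 35 0 0 0;30 0 0 25 0 0 0;30 0 0 10 0 0 0;30 0 0 0 0 0 0;30 0 0 0 0 0 0"

```text
clock: 5.3
position: [0.5399, 0.3888, 0.1089]
tcp_rot: [[0.952, -0.306, 0.008], [-0.306, -0.952, 0.009], [0.005, -0.011, -1.0]]
force: [-0.0, 0.5, 0.2]
opening: 0.0342
```

```bash
python3 - <<'E'
from h import *
go(.540,.390,.084,-18)
E
```

```text
clk 5.3 pos [539.9 388.8 108.9] yaw -17.8 q [ 0.92  0.26 -0.03  0.   -1.27  0.33] F [-0.   0.5  0.2] open 34.2
tool d [-0.4 -0.9 24.9] rows 0.4988970526553414
rotvec deg [-0.7 -0.3  0.2]
```

Call:
carry_out:
  steps: "30 0 -1 14 -0.6 -0.3 0;30 0 0 8 0 0 0;30 0 0 0 0 0 0;30 0 0 0 0 0 0"

```text
clock: 5.7
position: [0.5414, 0.391, 0.0899]
tcp_rot: [[0.952, -0.306, 0.004], [-0.306, -0.952, 0.005], [0.002, -0.006, -1.0]]
force: [-0.4, 0.0, -0.2]
opening: 0.0343
```

```bash
python3 - <<'E'
from h import *
go(.540,.390,.083,-18)
E
```

```text
clk 5.7 pos [541.4 391.   89.9] yaw -17.8 q [ 0.92  0.29 -0.03  0.   -1.24  0.34] F [-0.4  0.  -0.2] open 34.3
tool d [-1.1  1.4  6.9] rows 0.14255744676543894
rotvec deg [-0.3 -0.1  0.2]
```

Call:
carry_out:
  steps: "30 -1 1.2 4 -0.3 -0.1 0;30 0 0 2 0 0 0;30 0 0 1 0 0 0;30 0 0 0 0 0 0"

```text
clock: 6.1
position: [0.5402, 0.3903, 0.0828]
tcp_rot: [[0.952, -0.306, 0.001], [-0.306, -0.952, 0.001], [0.001, -0.001, -1.0]]
force: [-0.1, -0.6, -0.4]
opening: 0.0344
```

```bash
python3 - <<'E'
from h import *
go(.540,.390,.083,-18)
E
```

```text
clk 6.1 pos [540.2 390.3  82.8] yaw -17.8 q [ 0.93  0.29 -0.04  0.   -1.24  0.33] F [-0.1 -0.6 -0.4] open 34.4
tool d [-0.1  0.4 -0.2] rows 0.008796119937194126
rotvec deg [-0.1 -0.1  0.2]
```

Call:
carry_out:
  steps: "30 0 0 0.7 0 0 0;30 0 0 0 0 0 0;30 0 0 0 0 0 0"

```text
clock: 6.4
position: [0.5404, 0.3905, 0.0829]
tcp_rot: [[0.952, -0.306, 0.002], [-0.306, -0.952, 0.001], [0.002, -0.002, -1.0]]
force: [0.9, 0.1, 0.1]
opening: 0.0341
```

Call:
carry_out:
  steps: "38 0 0 0 0 0 0;44 0 0 0 0 0 0;60 0 0 0 0 0 0;60 0 0 0 0 0 0;60 0 0 0 0 0 0;75 0 0 -15 0 0 0;85 0 0 -35 0 0 0;85 0 0 -40 0 0 0;85 0 0 -40 0 0 0;85 0 0 0 0 0 0"

```text
clock: 7.4
position: [0.5403, 0.3894, 0.2211]
tcp_rot: [[0.952, -0.306, 0.003], [-0.306, -0.952, -0.001], [0.003, -0.0, -1.0]]
force: [0.8, 0.0, 1.4]
opening: 0.0852
```

```bash
python3 - <<'E'
from h import *
go(.418,.241,.2,-18)
m=ctrl.camera_model("wrist"); im=ctrl.camera("wrist"); cv2.imwrite("pics/w6.png",im[:,:,::-1])
for k in blobs(im,"white",200):
    P=ray(m,k[:,0],.025)[:,:2]*1000; print(cv2.contourArea(k), cv2.minEnclosingCircle(P.astype(np.float32)))
heart(im,m,"pink",.04,300,5000)
E
```

```text
clk 7.4 pos [540.3 389.4 221.1] yaw -17.8 q [ 0.93  0.22  0.13  0.   -1.48  0.33] F [0.8 0.  1.4] open 85.2
tool d [-71.  178.7  20.8] rows 3.867837228382693
rotvec deg [-0.  -0.2  0.2]
11580.0 ((545.01904296875, 389.12701416015625), 57.198909759521484)
pink heart A 1649 cen [421.  235.3] tip [432.5 209.5] lobe angle 115.1 raw 114.1 X -28.2 19.4 Y -26.5 26.2 res 0.3781685365972072
pink heart A 2505 cen [615.3 246.1] tip [632.7 183.1] lobe angle 85.9 raw 105.4 X -61.6 47.5 Y -47.1 29.8 res 8728.25971922135
```

View pics/w6.png

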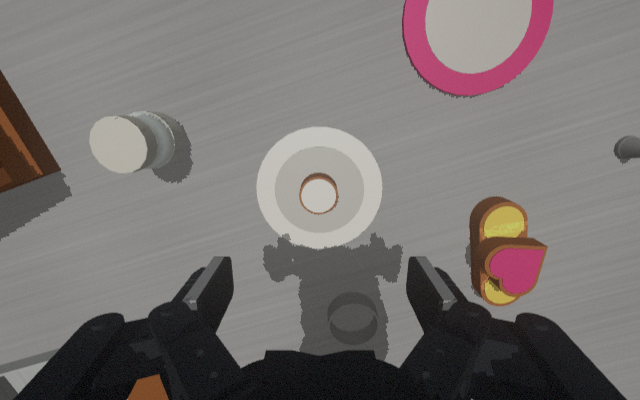

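Call:
carry_out:
  steps: "85 -17 43 0 0 0 0;85 -17 43 0 0 0 0;85 -17 43 5 0 0 0;85 -14 36 5 0 0 0;85 0 0 0 0 0 -8;85 0 0 0 0 0 -8;85 0 0 0 0 0 -8;85 0 0 0 0 0 -8;85 0 0 0 0 0 -8;85 0 0 0 0 0 -8;85 0 0 0 0 0 0;85 0 0 0 0 0 0"

```text
clock: 8.65
position: [0.4198, 0.2441, 0.2004]
tcp_rot: [[0.85, 0.527, -0.011], [0.527, -0.85, -0.012], [-0.016, 0.004, -1.0]]
force: [-1.2, 1.7, 0.1]
opening: 0.085
```

```bash
python3 - <<'E'
from h import *
go(.418,.241,.12,-66)
m=ctrl.camera_model("wrist"); im=ctrl.camera("wrist"); cv2.imwrite("pics/w7.png",im[:,:,::-1])
heart(im,m,"pink",.04,300,8000)
E
```

```text
clk 8.7 pos [419.8 244.1 200.4] yaw 31.8 q [ 0.94 -0.25 -0.37 -0.   -1.47  1.18] F [-1.2  1.7  0.1] open 85.0
tool d [-1.9  1.4 80.5] rows 1.6100156600891717
rotvec deg [ 0.9  0.5 97.8]
pink heart A 1661 cen [421.1 235.3] tip [432.2 209.7] lobe angle 115.4 raw 113.4 X -27.9 19.5 Y -26.5 26.2 res 0.45269585620304786
pink heart A 1531 cen [589.  209.2] tip [630.2 174.8] lobe angle 121.7 raw 140.2 X -50.9 48.7 Y -17.0 16.0 res 1451.7681645911543
```

View pics/w7.png

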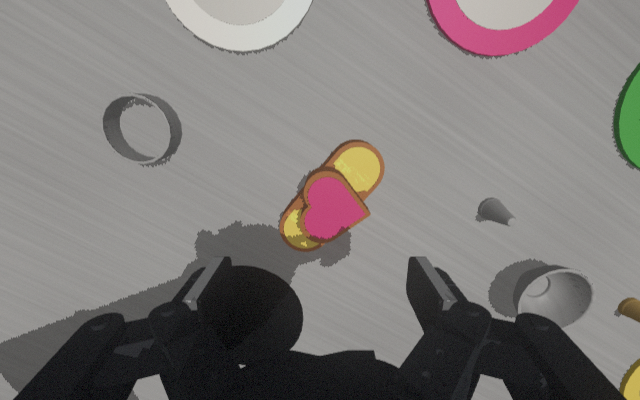

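Call:
carry_out:
  steps: "85 -2 1 0 0.9 0.5 8;85 0 0 0 0 0 8;85 0 0 0 0 0 8;85 0 0 0 0 0 8;85 0 0 0 0 0 8;85 0 0 0 0 0 8;85 0 0 0 0 0 8;85 0 0 0 0 0 8;85 0 0 0 0 0 8;85 0 0 0 0 0 8;85 0 0 0 0 0 8;85 0 0 0 0 0 7"

```text
clock: 9.9
position: [0.418, 0.2417, 0.1997]
tcp_rot: [[0.358, -0.934, -0.013], [-0.934, -0.358, 0.005], [-0.01, 0.01, -1.0]]
force: [0.7, 1.5, -0.1]
opening: 0.0852
```

```bash
python3 - <<'E'
from h import *
go(.418,.241,.12,-66)
E
```

```text
clk 9.9 pos [418.  241.7 199.7] yaw -69.0 q [ 0.93 -0.26 -0.38 -0.01 -1.46 -0.57] F [ 0.7  1.5 -0.1] open 85.2
tool d [ 1.4 -0.5 79.7] rows 1.5936815109037088
rotvec deg [ 0.5  0.6 -3. ]
```

Call:
carry_out:
  steps: "85 1.4 -0.5 20 0.5 0.6 -3;85 0 0 35 0 0 0;85 0 0 15 0 0 0;85 0 0 0 0 0 0;85 0 0 0 0 0 0"

```text
clock: 10.4
position: [0.4192, 0.2407, 0.1289]
tcp_rot: [[0.392, -0.92, 0.002], [-0.92, -0.392, 0.0], [0.0, -0.002, -1.0]]
force: [0.9, 0.1, 0.5]
opening: 0.0849
```

```bash
python3 - <<'E'
from h import *
go(.418,.241,.091,-66)
m=ctrl.camera_model("wrist"); im=ctrl.camera("wrist"); cv2.imwrite("pics/w8.png",im[:,:,::-1])
heart(im,m,"pink",.04,300,18000)
E
```

```text
clk 10.4 pos [419.2 240.7 128.9] yaw -66.9 q [ 0.94 -0.23 -0.49  0.   -1.31 -0.54] F [0.9 0.1 0.5] open 84.9
tool d [-0.7  1.  37.9] rows 0.7585989462550978
rotvec deg [-0.1 -0.  -0.9]
pink heart A 1696 cen [421.  235.5] tip [432.8 209.5] lobe angle 114.9 raw 114.4 X -28.5 19.5 Y -26.4 26.3 res 0.3895153991083829
pink heart A 1513 cen [571.5 215.6] tip [594.8 258.6] lobe angle -104.3 raw -118.3 X -47.5 41.9 Y -16.3 25.3 res 1283.4823024673938
```

View pics/w8.png

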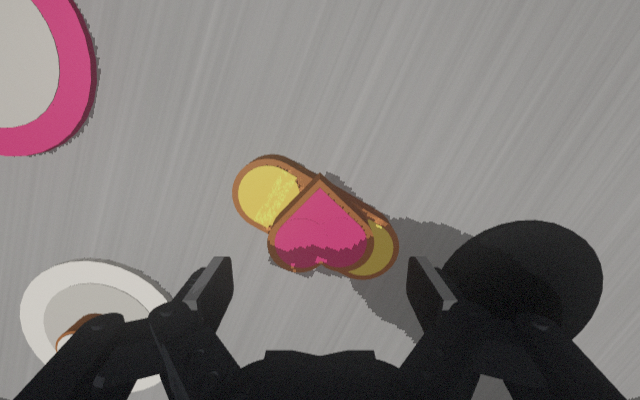

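Call:
carry_out:
  steps: "85 -0.7 1 20 0 0 -0.9;85 0 0 10 0 0 0;85 0 0 0 0 0 0;85 0 0 0 0 0 0"

```text
clock: 10.85
position: [0.4198, 0.2427, 0.1031]
tcp_rot: [[0.405, -0.914, 0.007], [-0.914, -0.405, 0.005], [-0.002, -0.009, -1.0]]
force: [0.7, -0.2, 0.5]
opening: 0.0852
```

```bash
python3 - <<'E'
from h import *
go(.418,.241,.091,-66)
E
```

```text
clk 10.8 pos [419.8 242.7 103.1] yaw -66.1 q [ 0.94 -0.21 -0.52  0.   -1.25 -0.53] F [ 0.7 -0.2  0.5] open 85.2
tool d [ 0.8  2.5 12.1] rows 0.2471878138963082
rotvec deg [-0.5  0.1 -0.1]
```

Call:
carry_out:
  steps: "85 0.8 2.3 9 -0.5 0 0;85 0 0 2 0 0 0;85 0 0 0 0 0 0"

```text
clock: 11.15
position: [0.4187, 0.2416, 0.0932]
tcp_rot: [[0.405, -0.915, 0.0], [-0.915, -0.405, 0.003], [-0.003, -0.002, -1.0]]
force: [-0.8, 0.9, 0.5]
opening: 0.0849
```

Call:
carry_out:
  steps: "72 0 0 0 0 0 0;66 0 0 0 0 0 0;55 0 0 0 0 0 0;55 0 0 0 0 0 0;55 0 0 0 0 0 0"
  grip_force: 40

```text
clock: 11.65
position: [0.4191, 0.2419, 0.0944]
tcp_rot: [[0.405, -0.915, 0.002], [-0.915, -0.405, 0.004], [-0.003, -0.003, -1.0]]
force: [0.1, 0.6, -1.3]
opening: 0.0601
```

```bash
python3 - <<'E'
from h import *
go(.418,.241,.091,-66)
im=ctrl.camera("wrist"); cv2.imwrite("pics/w9.png",im[:,:,::-1])
E
```

```text
clk 11.7 pos [419.1 241.9  94.4] yaw -66.1 q [ 0.94 -0.2  -0.53 -0.   -1.24 -0.52] F [ 0.1  0.6 -1.3] open 60.1
tool d [0.4 1.4 3.3] rows 0.07290897618799252
rotvec deg [-0.2  0.2 -0.1]
```

View pics/w9.png

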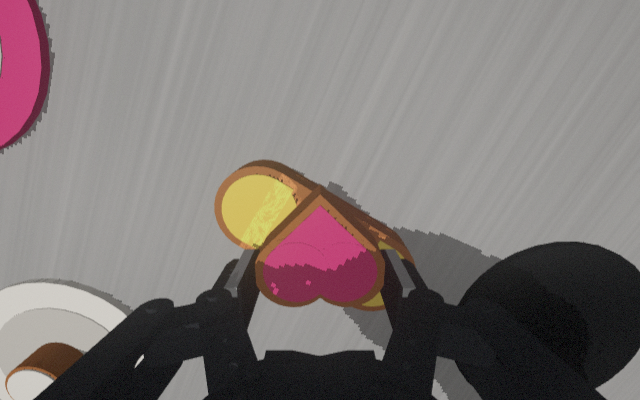

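Call:
carry_out:
  steps: "55 0 0 -8 0 0 0;55 0 0 -20 0 0 0;55 0 0 -30 0 0 0;55 0 0 -30 0 0 0;55 0 0 0 0 0 0"

```text
clock: 12.2
position: [0.4186, 0.2407, 0.1863]
tcp_rot: [[0.404, -0.915, 0.0], [-0.915, -0.404, 0.001], [-0.001, -0.001, -1.0]]
force: [0.5, -0.6, 0.2]
opening: 0.0603
```

```bash
python3 - <<'E'
from h import *
go(.641,.223,.19,-66)
m=ctrl.camera_model("wrist"); 
im=ctrl.camera("wrist"); cv2.imwrite("pics/w10.png",im[:,:,::-1])
E
```

```text
clk 12.2 pos [418.6 240.7 186.3] yaw -66.1 q [ 0.94 -0.27 -0.41 -0.   -1.43 -0.52] F [ 0.5 -0.6  0.2] open 60.3
tool d [ 106.1 -196.2   -3.7] rows 4.462142710807936
rotvec deg [-0.1  0.1 -0.1]
```

View pics/w10.png

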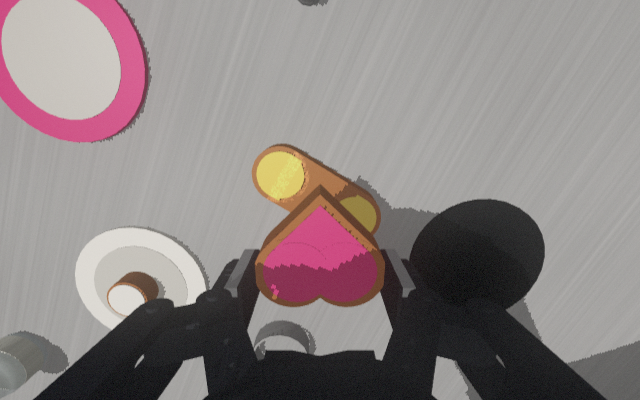

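Call:
carry_out:
  steps: "55 22 -42 0 0 0 0;55 22 -42 0 0 0 0;55 22 -42 0 0 0 0;55 22 -42 0 0 0 0;55 10 -20 0 0 0 0;55 0 0 0 0 0 0;55 0 0 0 0 0 0"

```text
clock: 12.95
position: [0.6349, 0.2253, 0.1764]
tcp_rot: [[0.407, -0.913, -0.01], [-0.913, -0.407, -0.001], [-0.003, 0.01, -1.0]]
force: [0.3, 1.1, -0.5]
opening: 0.06
```

```bash
python3 - <<'E'
from h import *
go(.641,.223,.12,-66)
m=ctrl.camera_model("wrist"); 
im=ctrl.camera("wrist"); cv2.imwrite("pics/w11.png",im[:,:,::-1])
board(im,m,"green")
E
```

```text
clk 12.9 pos [634.9 225.3 176.4] yaw -66.0 q [ 0.63  0.26  0.1  -0.01 -1.42 -0.22] F [ 0.3  1.1 -0.5] open 60.0
tool d [ 4.8 -5.2 56.3] rows 1.1356678001546059
rotvec deg [0.6 0.2 0. ]
```

View pics/w11.png

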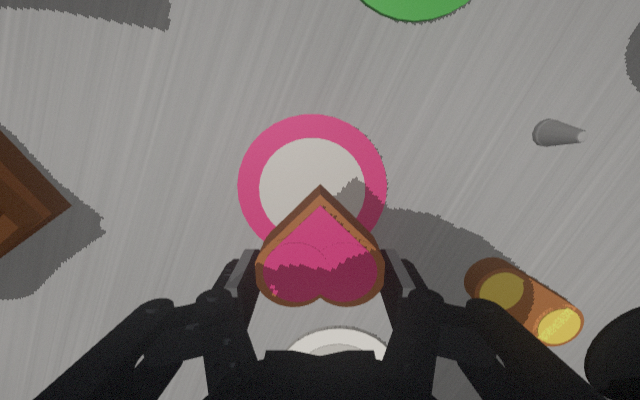

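Call:
carry_out:
  steps: "55 4.8 -5.2 15 0.6 0.2 0;55 0 0 30 0 0 0;55 0 0 15 0 0 0;55 0 0 8 0 0 0;55 0 0 0 0 0 0;55 0 0 0 0 0 0"

```text
clock: 13.6
position: [0.638, 0.2252, 0.1102]
tcp_rot: [[0.412, -0.911, 0.005], [-0.911, -0.412, 0.002], [0.0, -0.005, -1.0]]
force: [0.4, 0.2, -0.0]
opening: 0.0603
```

```bash
python3 - <<'E'
from h import *
go(.641,.223,.0797,-66)
E
```

```text
clk 13.6 pos [638.  225.2 110.2] yaw -65.7 q [ 0.63  0.29  0.01  0.   -1.29 -0.21] F [ 0.4  0.2 -0. ] open 60.3
tool d [ 3.3 -1.7 30.5] rows 0.6146152106585416
rotvec deg [-0.3 -0.   0.3]
```

Call:
carry_out:
  steps: "55 3.3 -1.7 12 -0.3 0 0.3;55 0 0 9 0 0 0;55 0 0 4 0 0 0;55 0 0 0 0 0 0;55 0 0 0 0 0 0"

```text
clock: 14.1
position: [0.6422, 0.2233, 0.0858]
tcp_rot: [[0.407, -0.914, 0.003], [-0.914, -0.407, 0.001], [-0.0, -0.003, -1.0]]
force: [-0.8, 0.1, -0.5]
opening: 0.06
```

```bash
python3 - <<'E'
from h import *
go(.641,.223,.0797,-66)
E
```

```text
clk 14.1 pos [642.2 223.3  85.8] yaw -66.0 q [ 0.63  0.32  0.    0.   -1.25 -0.21] F [-0.8  0.1 -0.5] open 60.0
tool d [-0.2  1.2  6.1] rows 0.12421105944938315
rotvec deg [-0.2  0.  -0. ]
```

Call:
carry_out:
  steps: "55 0 1.2 4 -0.2 0 0;55 0 0 2 0 0 0;55 0 0 1 0 0 0;55 0 0 0 0 0 0"

```text
clock: 14.5
position: [0.6414, 0.2229, 0.0792]
tcp_rot: [[0.407, -0.913, 0.001], [-0.913, -0.407, 0.0], [-0.0, -0.001, -1.0]]
force: [-0.3, -0.1, -0.9]
opening: 0.0602
```

```bash
python3 - <<'E'
from h import *
go(.641,.223,.0797,-66)
E
```

```text
clk 14.5 pos [641.4 222.9  79.2] yaw -66.0 q [ 0.63  0.33 -0.    0.   -1.24 -0.21] F [-0.3 -0.1 -0.9] open 60.2
tool d [-0.2  0.3 -0.5] rows 0.01247608003685985
rotvec deg [-0.1  0.   0. ]
```

Call:
carry_out:
  steps: "62 0 0 0 0 0 0;68 0 0 0 0 0 0;80 0 0 0 0 0 0;85 0 0 0 0 0 0;85 0 0 0 0 0 0;85 0 0 -15 0 0 0;85 0 0 -35 0 0 0;85 0 0 -35 0 0 0;85 0 0 -30 0 0 0;85 0 0 0 0 0 0;85 0 0 0 0 0 0"

```text
clock: 15.6
position: [0.6414, 0.2223, 0.2045]
tcp_rot: [[0.407, -0.913, 0.004], [-0.914, -0.407, 0.001], [0.001, -0.004, -1.0]]
force: [0.7, 0.8, -0.5]
opening: 0.0848
```

```bash
python3 - <<'E'
from h import *
go(.421,.236,.2,-8)
m=ctrl.camera_model("wrist"); im=ctrl.camera("wrist"); cv2.imwrite("pics/w12.png",im[:,:,::-1])
for k in blobs(im,"yellow",200):
    P=ray(m,k[:,0],.02)[:,:2]*1000; print(cv2.contourArea(k), cv2.minEnclosingCircle(P.astype(np.float32)))
E
```

```text
clk 15.6 pos [641.4 222.3 204.5] yaw -66.0 q [ 0.63  0.25  0.14  0.   -1.45 -0.21] F [ 0.7  0.8 -0.5] open 84.8
tool d [-102.2  195.8    3.6] rows 4.4177484340212745
rotvec deg [ -0.2  -0.2 -58. ]
599.0 ((387.5935974121094, 239.66261291503906), 19.29716682434082)
1027.5 ((456.4721374511719, 231.58287048339844), 20.062423706054688)
```

View pics/w12.png

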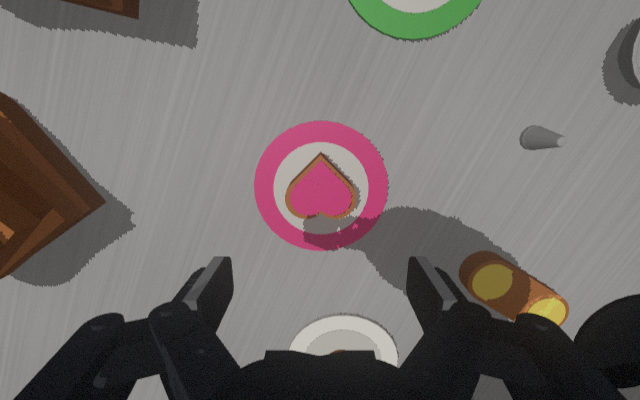

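Call:
carry_out:
  steps: "85 -21 41 0 0 0 0;85 -21 41 0 0 0 0;85 -21 41 0 0 0 0;85 -21 41 0 0 0 0;85 -14 28 0 0 0 -8;85 0 0 0 0 0 -8;85 0 0 0 0 0 -8;85 0 0 0 0 0 -8;85 0 0 0 0 0 -8;85 0 0 0 0 0 -8;85 0 0 0 0 0 -8;85 0 0 0 0 0 0"

```text
clock: 16.85
position: [0.4159, 0.2309, 0.1926]
tcp_rot: [[0.991, -0.135, -0.009], [-0.135, -0.991, -0.011], [-0.007, 0.012, -1.0]]
force: [0.7, 0.2, -0.5]
opening: 0.0852
```

```bash
python3 - <<'E'
from h import *
m=ctrl.camera_model("wrist"); im=ctrl.camera("wrist"); cv2.imwrite("pics/w13.png",im[:,:,::-1])
C=[]
for k in blobs(im,"yellow",200):
    P=ray(m,k[:,0],.02)[:,:2]*1000; c=cv2.minEnclosingCircle(P.astype(np.float32));C.append(c[0]);print(cv2.contourArea(k),c )
C=np.array(C[:2]);d=C[1]-C[0];a=np.degrees(np.arctan2(d[1],d[0]));a=(a+90)%180-90;print(C.mean(0),a)
x,y=C.mean(0)/1000
go(x,y,.12,a)
E
```

```text
1330.0 ((388.89593505859375, 240.25267028808594), 20.04163932800293)
1399.5 ((456.38616943359375, 231.01602172851562), 20.07749366760254)
[422.64105225 235.63434601] -7.793030424275145
clk 16.9 pos [415.9 231.  192.6] yaw -8.0 q [ 0.93 -0.28 -0.41 -0.   -1.45  0.5 ] F [-0.6  0.7  0.8] open 85.0
tool d [ 6.5 -6.5 72.5] rows 1.4608558617728962
rotvec deg [ 0.7  0.4 -0.2]
```

View pics/w13.png

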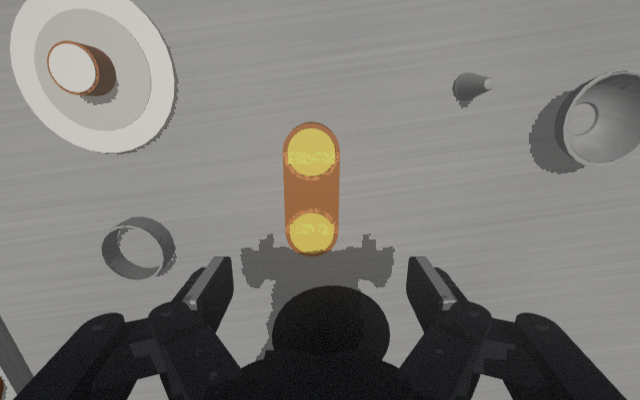

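Call:
carry_out:
  steps: "85 6.5 -6.5 20 0.7 0.4 0;85 0 0 35 0 0 0;85 0 0 15 0 0 0;85 0 0 5 0 0 0;85 0 0 0 0 0 0;85 0 0 0 0 0 0"

```text
clock: 17.5
position: [0.4236, 0.2362, 0.1159]
tcp_rot: [[0.987, -0.158, 0.001], [-0.158, -0.987, 0.0], [0.001, -0.001, -1.0]]
force: [-0.3, -1.1, 0.1]
opening: 0.0849
```

```bash
python3 - <<'E'
from h import *
go(.4225,.2356,.077,-7.5)
E
```

```text
clk 17.5 pos [423.6 236.2 115.9] yaw -9.1 q [ 0.93 -0.22 -0.5   0.   -1.29  0.49] F [-0.3 -1.1  0.1] open 84.9
tool d [-1.1  0.8 38.9] rows 0.7779313120305829
rotvec deg [-0.  -0.1 -1.6]
```

Call:
carry_out:
  steps: "85 -1.1 0.8 18 0 0 -1.6;85 0 0 10 0 0 0;85 0 0 4 0 0 0;85 0 0 0 0 0 0;85 0 0 0 0 0 0"

```text
clock: 18.0
position: [0.4244, 0.2374, 0.0879]
tcp_rot: [[0.991, -0.134, 0.007], [-0.134, -0.991, 0.005], [0.007, -0.006, -1.0]]
force: [-0.4, 0.6, -0.5]
opening: 0.0852
```

```bash
python3 - <<'E'
from h import *
go(.4225,.2356,.077,-7.5)
m=ctrl.camera_model("wrist"); im=ctrl.camera("wrist"); cv2.imwrite("pics/w14.png",im[:,:,::-1])
C=[]
for k in blobs(im,"yellow",200):
    P=ray(m,k[:,0],.02)[:,:2]*1000; c=cv2.minEnclosingCircle(P.astype(np.float32));C.append(c[0]);print(cv2.contourArea(k),c )
E
```

```text
clk 18.0 pos [424.4 237.4  87.9] yaw -7.7 q [ 0.93 -0.2  -0.54  0.   -1.22  0.51] F [-0.4  0.6 -0.5] open 85.2
tool d [-1.7  2.1 10.9] rows 0.22370037390453454
rotvec deg [-0.3 -0.4 -0.2]
3146.0 ((388.7632141113281, 240.332275390625), 20.354360580444336)
4468.5 ((456.1820068359375, 230.9624481201172), 20.21487045288086)
```

View pics/w14.png

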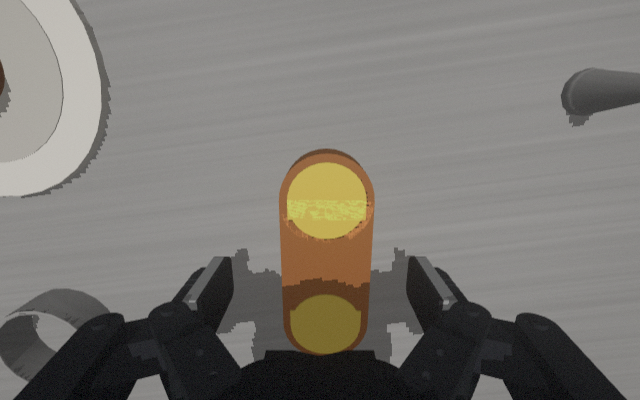

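Call:
carry_out:
  steps: "85 -1.7 2 7 -0.3 -0.4 0;85 0 0 2 0 0 0;85 0 0 0 0 0 0;60 0 0 0 0 0 0;54 0 0 0 0 0 0;40 0 0 0 0 0 0;40 0 0 0 0 0 0;40 0 0 0 0 0 0;40 0 0 0 0 0 0"
  grip_force: 50

```text
clock: 18.95
position: [0.4228, 0.2361, 0.0796]
tcp_rot: [[0.991, -0.134, 0.001], [-0.134, -0.991, 0.002], [0.0, -0.002, -1.0]]
force: [-0.3, 0.6, 0.3]
opening: 0.0449
```

```bash
python3 - <<'E'
from h import *
go(.4225,.2356,.077,-7.5)
E
```

```text
clk 18.9 pos [422.8 236.1  79.6] yaw -7.7 q [ 0.93 -0.19 -0.54 -0.   -1.21  0.51] F [-0.3  0.6  0.3] open 44.9
tool d [-0.3  0.5  2.6] rows 0.05363845907560633
rotvec deg [-0.1 -0.  -0.2]
```

Call:
carry_out:
  steps: "40 0 0 -8 0 0 0;40 0 0 -25 0 0 0;40 0 0 -35 0 0 0;40 0 0 -40 0 0 0;40 0 0 -25 0 0 0;40 0 0 0 0 0 0"

```text
clock: 19.55
position: [0.4221, 0.2344, 0.2185]
tcp_rot: [[0.991, -0.134, -0.001], [-0.134, -0.991, -0.001], [-0.001, 0.001, -1.0]]
force: [0.2, -0.0, -0.2]
opening: 0.0447
```

```bash
python3 - <<'E'
from h import *
go(.4425,-.2315,.2,-7.7)
im=ctrl.camera("wrist"); cv2.imwrite("pics/w15.png",im[:,:,::-1])
E
```

```text
clk 19.6 pos [422.1 234.4 218.5] yaw -7.7 q [ 0.93 -0.27 -0.36 -0.   -1.49  0.51] F [ 0.2 -0.  -0.2] open 44.7
tool d [ 82.8 458.9  18.9] rows 9.334799808880248
rotvec deg [ 0.1  0.1 -0. ]
```

View pics/w15.png

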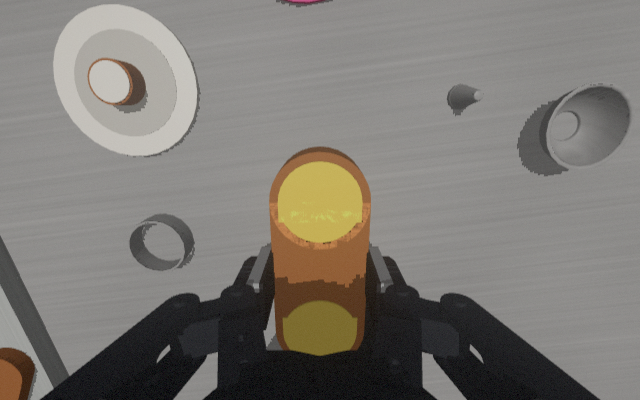

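Call:
carry_out:
  steps: "40 8 44 0 0 0 0;40 8 44 0 0 0 0;40 8 44 0 0 0 0;40 8 44 0 0 0 0;40 8 44 0 0 0 0;40 8 44 0 0 0 0;40 8 44 0 0 0 0;40 8 44 0 0 0 0;40 8 44 0 0 0 0;40 8 44 0 0 0 0;40 0 0 0 0 0 0;40 0 0 0 0 0 0"

```text
clock: 20.8
position: [0.4359, -0.2296, 0.2042]
tcp_rot: [[0.991, -0.132, -0.022], [-0.132, -0.991, -0.002], [-0.022, 0.004, -1.0]]
force: [0.2, 0.0, -1.3]
opening: 0.0446
```

```bash
python3 - <<'E'
from h import *
go(.4425,-.2315,.12,-7.7)
im=ctrl.camera("wrist"); cv2.imwrite("pics/w16.png",im[:,:,::-1])
E
```

```text
clk 20.8 pos [ 435.9 -229.6  204.2] yaw -7.6 q [-0.07 -0.23 -0.35  0.   -1.47  1.51] F [ 0.2  0.  -1.3] open 44.6
tool d [ 8.6  0.6 84. ] rows 1.6889669131126328
rotvec deg [0.3 1.3 0.1]
```

View pics/w16.png

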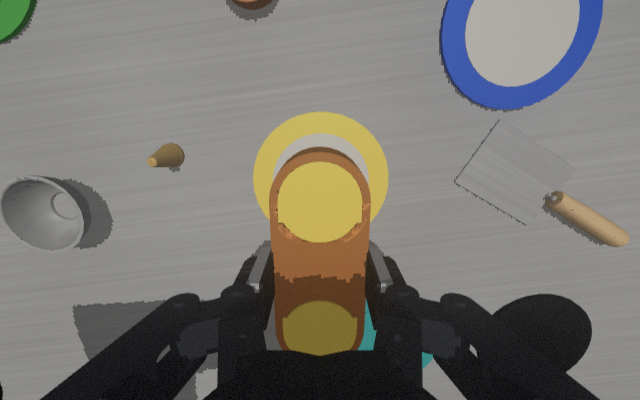

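Call:
carry_out:
  steps: "40 8.6 0.6 18 0.3 1.3 0;40 0 0 35 0 0 0;40 0 0 20 0 0 0;40 0 0 8 0 0 0;40 0 0 0 0 0 0;40 0 0 0 0 0 0"

```text
clock: 21.45
position: [0.4455, -0.2251, 0.1207]
tcp_rot: [[0.993, -0.122, 0.003], [-0.122, -0.993, 0.001], [0.003, -0.001, -1.0]]
force: [0.4, -0.4, -0.3]
opening: 0.0446
```

```bash
python3 - <<'E'
from h import *
go(.4425,-.2315,.0848,-7.7)
E
```

```text
clk 21.4 pos [ 445.5 -225.1  120.7] yaw -7.0 q [-0.06 -0.18 -0.46 -0.   -1.29  1.51] F [ 0.4 -0.4 -0.3] open 44.6
tool d [-2.3  6.7 35.9] rows 0.732090327120132
rotvec deg [-0.1 -0.1  0.7]
```

Call:
carry_out:
  steps: "40 -2.3 6.7 14 0 0 0;40 0 0 10 0 0 0;40 0 0 4 0 0 0;40 0 0 0 0 0 0;40 0 0 0 0 0 0"

```text
clock: 21.95
position: [0.4435, -0.232, 0.093]
tcp_rot: [[0.993, -0.121, 0.007], [-0.121, -0.993, 0.0], [0.007, -0.001, -1.0]]
force: [0.3, -0.8, -0.8]
opening: 0.0448
```

```bash
python3 - <<'E'
from h import *
go(.4425,-.2315,.0848,-7.7)
E
```

```text
clk 21.9 pos [ 443.5 -232.    93. ] yaw -6.9 q [-0.08 -0.16 -0.49 -0.   -1.23  1.53] F [ 0.3 -0.8 -0.8] open 44.8
tool d [-1.1 -0.4  8.1] rows 0.16455960335116718
rotvec deg [-0.1 -0.4  0.8]
```

Call:
carry_out:
  steps: "40 -1 -0.4 5 0 -0.4 0;40 0 0 2.5 0 0 0;40 0 0 1 0 0 0;40 0 0 0 0 0 0"

```text
clock: 22.35
position: [0.443, -0.2316, 0.0846]
tcp_rot: [[0.993, -0.121, 0.001], [-0.121, -0.993, 0.001], [0.001, -0.001, -1.0]]
force: [-0.3, 0.2, 0.6]
opening: 0.0449
```

```bash
python3 - <<'E'
from h import *
go(.4425,-.2315,.0848,-7.7)
E
```

```text
clk 22.4 pos [ 443.  -231.6   84.6] yaw -6.9 q [-0.08 -0.14 -0.5  -0.   -1.22  1.53] F [-0.3  0.2  0.6] open 44.9
tool d [-0.5  0.  -0.2] rows 0.010891601048714481
rotvec deg [-0.  -0.   0.8]
```

Call:
carry_out:
  steps: "47 0 0 0 0 0 0;53 0 0 0 0 0 0;70 0 0 0 0 0 0;85 0 0 0 0 0 0;85 0 0 0 0 0 0;85 0 0 -15 0 0 0;85 0 0 -35 0 0 0;85 0 0 -40 0 0 0;85 0 0 -30 0 0 0;85 0 0 0 0 0 0;85 0 0 0 0 0 0"

```text
clock: 23.45
position: [0.4423, -0.2318, 0.2089]
tcp_rot: [[0.993, -0.121, -0.0], [-0.121, -0.993, 0.001], [-0.0, -0.0, -1.0]]
force: [0.2, -0.6, -0.4]
opening: 0.0849
```

```bash
python3 - <<'E'
from h import *
m=ctrl.camera_model("wrist"); im=ctrl.camera("wrist"); cv2.imwrite("pics/w17.png",im[:,:,::-1])
go(.640,-.218,.22,-7)
heart(im,m,"green",.04,200,8000)
n="top";m=ctrl.camera_model(n);im=ctrl.camera(n);cv2.imwrite("pics/top1.png",im[:,:,::-1])
heart(im,m,"green",.04,100,500)
E
```

```text
clk 23.5 pos [ 442.5 -231.9  209.2] yaw -7.0 q [-0.08 -0.22 -0.33  0.   -1.46  1.53] F [ 0.2 -0.1  1.1] open 85.1
tool d [194.4 -37.7 -10.8] rows 3.9664896843656856
rotvec deg [ 0. -0.  0.]
green heart A 722 cen [596.4 -39.3] tip [581.  -15.1] lobe angle -58.0 raw -57.5 X -28.7 28.7 Y -10.4 10.0 res 22.661362549118955
green heart A 1416 cen [ 637.6 -221.1] tip [ 645.3 -245.7] lobe angle 118.0 raw 107.5 X -25.5 22.8 Y -23.2 21.9 res 33.669533033707395
```

View pics/w17.png

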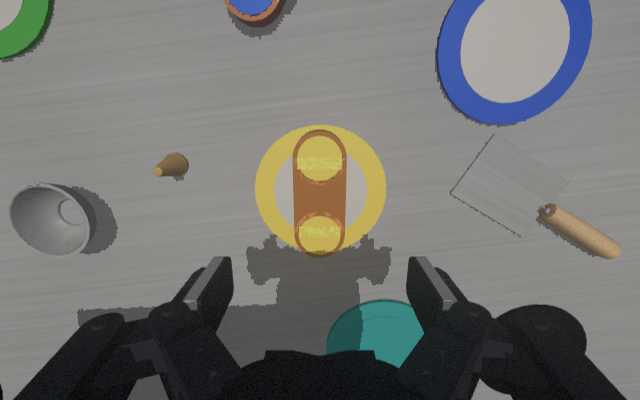

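View pics/top1.png

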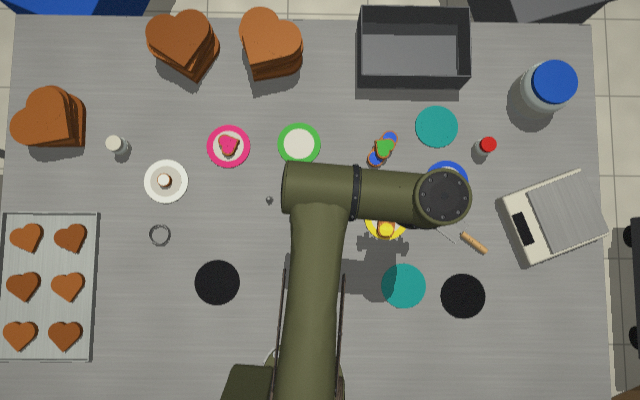

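Call:
carry_out:
  steps: "85 44 -9 -2 0 0 0;85 44 -9 -2 0 0 0;85 44 -9 -2 0 0 0;85 44 -8 -2 0 0 0;85 12 -2 0 0 0 0;85 0 0 0 0 0 0;85 0 0 0 0 0 0"

```text
clock: 24.25
position: [0.6365, -0.2168, 0.2033]
tcp_rot: [[0.992, -0.122, -0.017], [-0.122, -0.993, 0.003], [-0.018, -0.0, -1.0]]
force: [-0.2, 0.9, -0.5]
opening: 0.0847
```

```bash
python3 - <<'E'
from h import *
m=ctrl.camera_model("wrist"); im=ctrl.camera("wrist"); cv2.imwrite("pics/w18.png",im[:,:,::-1])
go(.640,-.218,.22,-7)
heart(im,m,"green",.04,200,8000)
for k in blobs(im,"blue",200):
    P=ray(m,k[:,0],.02)[:,:2]*1000; print(cv2.contourArea(k), cv2.minEnclosingCircle(P.astype(np.float32)))
E
```

```text
clk 24.3 pos [ 636.2 -216.9  203.3] yaw -7.0 q [-0.03  0.25  0.14 -0.   -1.47  1.48] F [ 0.1  0.6 -0.5] open 85.1
tool d [  3.6   0.7 -16.8] rows 0.34356069581115195
rotvec deg [-0.  1. -0.]
green heart A 1644 cen [ 637.1 -221.4] tip [ 654.5 -199.4] lobe angle -129.4 raw -128.4 X -28.1 19.5 Y -26.2 26.4 res 0.8952611303606491
605.5 ((610.5416259765625, -198.861083984375), 19.379690170288086)
10833.0 ((557.8831176757812, -393.2838134765625), 58.79520797729492)
1122.0 ((666.48388671875, -238.86708068847656), 19.6492919921875)
```

View pics/w18.png

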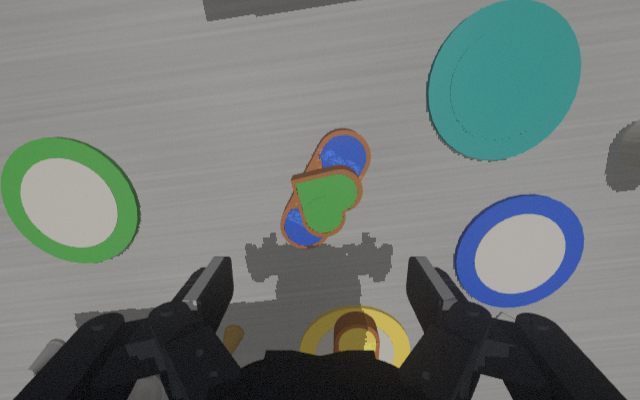

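Call:
carry_out:
  steps: "85 -2 9 0 0 1 -8;85 0 0 0 0 0 -8;85 0 0 0 0 0 -8;85 0 0 0 0 0 -8;85 0 0 0 0 0 -8;85 0 0 0 0 0 -8;85 0 0 0 0 0 -8;85 0 0 0 0 0 0;85 0 0 0 0 0 0"

```text
clock: 25.2
position: [0.6237, -0.2277, 0.2075]
tcp_rot: [[0.632, 0.775, 0.005], [0.775, -0.632, 0.002], [0.005, 0.003, -1.0]]
force: [-0.6, -0.8, -0.2]
opening: 0.085
```

```bash
python3 - <<'E'
from h import *
m=ctrl.camera_model("wrist"); im=ctrl.camera("wrist"); cv2.imwrite("pics/w19.png",im[:,:,::-1])
go(.633,-.2262,.13,51)
heart(im,m,"green",.04,200,8000)
for k in blobs(im,"blue",200):
    P=ray(m,k[:,0],.02)[:,:2]*1000; print(cv2.contourArea(k), cv2.minEnclosingCircle(P.astype(np.float32)))
E
```

```text
clk 25.2 pos [ 623.8 -227.7  207.6] yaw 50.8 q [-0.05  0.21  0.1  -0.   -1.45  2.51] F [ 0.2 -0.   0.4] open 85.2
tool d [ 6.6  6.  77.6] rows 1.5627439262541014
rotvec deg [ 0.2 -0.3 -0.2]
green heart A 1638 cen [ 637.3 -221.5] tip [ 654.5 -199.7] lobe angle -129.2 raw -128.2 X -27.7 19.0 Y -25.7 26.2 res 0.9230867415354647
green heart A 485 cen [625.1 -43. ] tip [653.3 -60.2] lobe angle 141.2 raw 148.7 X -32.7 32.2 Y -4.7 7.0 res 34.72588627832736
1930.0 ((559.3662719726562, -381.45245361328125), 56.5698356628418)
859.0 ((610.4983520507812, -199.7686309814453), 19.117145538330078)
936.5 ((667.4583740234375, -239.0554962158203), 19.209247589111328)
```

View pics/w19.png

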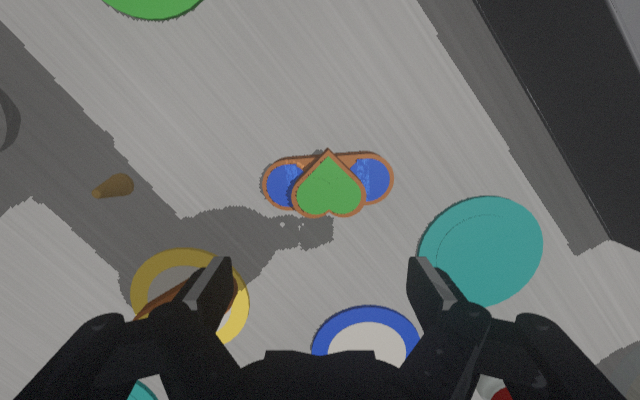

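Call:
carry_out:
  steps: "85 6.6 6 20 0.2 -0.3 0;85 0 0 35 0 0 0;85 0 0 15 0 0 0;85 0 0 5 0 0 0;85 0 0 0 0 0 0;85 0 0 0 0 0 0"

```text
clock: 25.85
position: [0.6333, -0.2267, 0.131]
tcp_rot: [[0.639, 0.769, 0.001], [0.769, -0.639, -0.001], [-0.001, 0.001, -1.0]]
force: [0.3, -0.1, 1.2]
opening: 0.0852
```

```bash
python3 - <<'E'
from h import *
m=ctrl.camera_model("wrist"); im=ctrl.camera("wrist"); cv2.imwrite("pics/w20.png",im[:,:,::-1])
go(.633,-.2262,.094,51)
heart(im,m,"green",.04,1000,18000)
E
```

```text
clk 25.9 pos [ 633.4 -226.6  131.2] yaw 50.3 q [-0.05  0.27  0.03  0.   -1.32  2.49] F [-0.3 -0.3  0.6] open 84.9
tool d [ 0.1 -0.7 37.2] rows 0.744452980034887
rotvec deg [ 0.1  0.  -0.7]
green heart A 1627 cen [ 637.2 -220.9] tip [ 654.8 -199.2] lobe angle -126.5 raw -129.0 X -27.9 20.2 Y -25.8 26.8 res 3.13837350262989
```

Call:
carry_out:
  steps: "85 0 -0.7 18 0 0 -0.7;85 0 0 9 0 0 0;85 0 0 3 0 0 0;85 0 0 0 0 0 0;85 0 0 0 0 0 0"

```text
clock: 26.4
position: [0.6353, -0.2269, 0.1065]
tcp_rot: [[0.63, 0.777, 0.009], [0.777, -0.63, -0.003], [0.003, 0.01, -1.0]]
force: [0.9, 0.1, -0.1]
opening: 0.0851
```

```bash
python3 - <<'E'
from h import *
m=ctrl.camera_model("wrist"); im=ctrl.camera("wrist"); cv2.imwrite("pics/w20.png",im[:,:,::-1])
go(.633,-.226,.094,51)
heart(im,m,"green",.04,1000,18000)
E
```

```text
clk 26.4 pos [ 635.4 -226.9  106.6] yaw 51.0 q [-0.05  0.29 -0.    0.   -1.27  2.51] F [ 0.9 -1.2  0.6] open 85.1
tool d [-0.8 -2.5 12.5] rows 0.25658755880726014
rotvec deg [ 0.6 -0.2 -0. ]
green heart A 1679 cen [ 637.2 -221.4] tip [ 654.9 -199. ] lobe angle -127.7 raw -128.2 X -28.5 19.4 Y -26.2 26.2 res 0.523809815450711
```

View pics/w20.png

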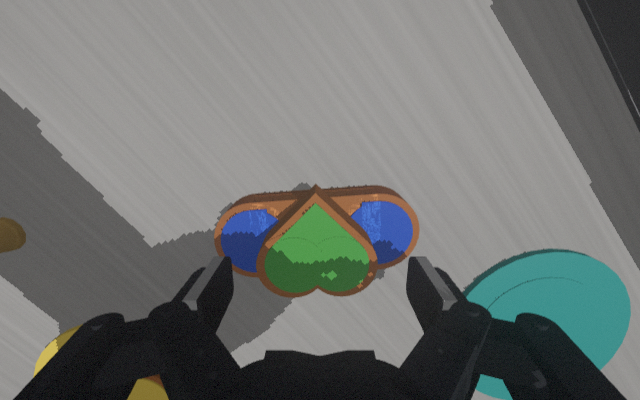

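Call:
carry_out:
  steps: "85 -0.8 -2.4 8 0.6 -0.2 0;85 0 0 3 0 0 0;85 0 0 0 0 0 0;72 0 0 0 0 0 0;66 0 0 0 0 0 0;55 0 0 0 0 0 0;55 0 0 0 0 0 0;55 0 0 0 0 0 0"
  grip_force: 40

```text
clock: 27.25
position: [0.6335, -0.2261, 0.0964]
tcp_rot: [[0.63, 0.777, 0.001], [0.777, -0.63, 0.0], [0.001, 0.0, -1.0]]
force: [0.2, -0.3, 0.2]
opening: 0.0601
```

```bash
python3 - <<'E'
from h import *
go(.633,-.226,.0945,51)
E
```

```text
clk 27.2 pos [ 633.5 -226.1   96.4] yaw 51.0 q [-0.05  0.3  -0.01 -0.   -1.27  2.51] F [ 0.2 -0.3  0.2] open 60.1
tool d [-0.2 -0.5  1.9] rows 0.03990643603263891
rotvec deg [ 0. -0. -0.]
```

Call:
carry_out:
  steps: "55 0 0 -8 0 0 0;55 0 0 -20 0 0 0;55 0 0 -30 0 0 0;55 0 0 -30 0 0 0;55 0 0 0 0 0 0"

```text
clock: 27.75
position: [0.6326, -0.2263, 0.1876]
tcp_rot: [[0.63, 0.777, -0.003], [0.777, -0.63, 0.0], [-0.002, -0.002, -1.0]]
force: [-0.5, 0.1, -0.1]
opening: 0.0602
```

```bash
python3 - <<'E'
from h import *
go(.6487,.0137,.19,51)
m=ctrl.camera_model("wrist"); 
im=ctrl.camera("wrist"); cv2.imwrite("pics/w21.png",im[:,:,::-1])
E
```

```text
clk 27.8 pos [ 632.6 -226.3  187.6] yaw 51.0 q [-0.05  0.25  0.1  -0.   -1.43  2.51] F [-0.5  0.1 -0.1] open 60.2
tool d [ 196.5 -138.7   -2.4] rows 4.810819262918292
rotvec deg [-0.1  0.1 -0. ]
```

View pics/w21.png

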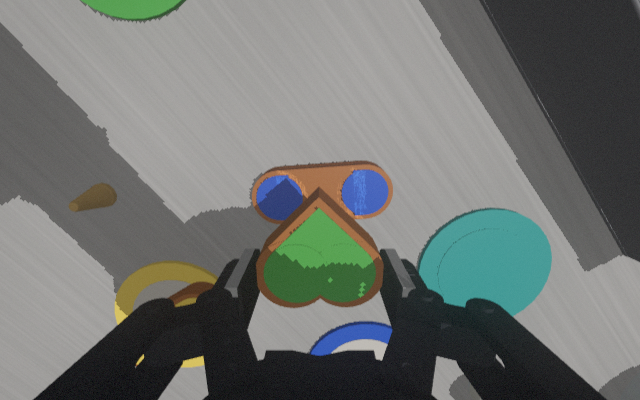

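Call:
carry_out:
  steps: "55 40 -28 -2 0 0 0;55 40 -28 -2 0 0 0;55 40 -28 -2 0 0 0;55 40 -28 -2 0 0 0;55 30 -21 0 0 0 0;55 0 0 0 0 0 0;55 0 0 0 0 0 0"

```text
clock: 28.5
position: [0.6466, 0.0129, 0.1877]
tcp_rot: [[0.633, 0.774, -0.014], [0.774, -0.633, 0.003], [-0.007, -0.013, -1.0]]
force: [-0.4, 0.1, -0.8]
opening: 0.0602
```

```bash
python3 - <<'E'
from h import *
go(.6487,.0137,.12,51)
im=ctrl.camera("wrist"); cv2.imwrite("pics/w22.png",im[:,:,::-1])
E
```

```text
clk 28.5 pos [646.6  12.9 187.7] yaw 50.7 q [ 0.33  0.19  0.04 -0.01 -1.43  2.13] F [-0.4  0.1 -0.8] open 60.2
tool d [ 2.4  2.  67.6] rows 1.3538915383102352
rotvec deg [-0.7  0.4 -0.3]
```

View pics/w22.png

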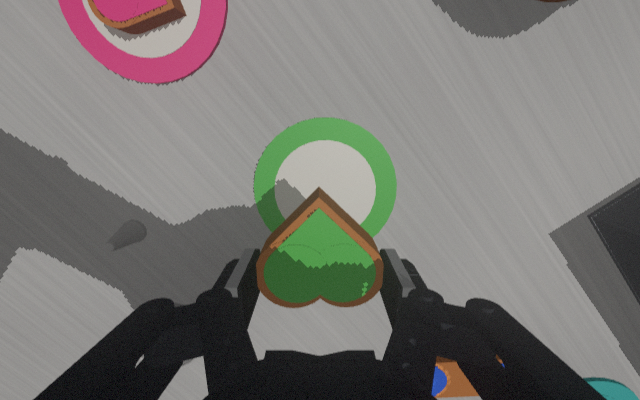

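Call:
carry_out:
  steps: "55 2.4 2 20 -0.7 0.4 -0.3;55 0 0 30 0 0 0;55 0 0 18 0 0 0;55 0 0 8 0 0 0;55 0 0 0 0 0 0;55 0 0 0 0 0 0"

```text
clock: 29.15
position: [0.6493, 0.0064, 0.1092]
tcp_rot: [[0.636, 0.772, -0.0], [0.772, -0.636, -0.001], [-0.0, 0.0, -1.0]]
force: [0.3, 0.2, 0.1]
opening: 0.0601
```

```bash
python3 - <<'E'
from h import *
go(.6487,.0137,.0816,51)
E
```

```text
clk 29.1 pos [649.3   6.4 109.2] yaw 50.5 q [ 0.32  0.23 -0.06  0.   -1.28  2.14] F [0.3 0.2 0.1] open 60.1
tool d [ 5.2 -5.1 27.6] rows 0.5707566796963237
rotvec deg [ 0.   0.  -0.5]
```

Call:
carry_out:
  steps: "55 5.2 -5 10 0 0 -0.5;55 0 0 8 0 0 0;55 0 0 3 0 0 0;55 0 0 0 0 0 0;55 0 0 0 0 0 0"

```text
clock: 29.65
position: [0.65, 0.0142, 0.0894]
tcp_rot: [[0.628, 0.778, 0.004], [0.778, -0.628, 0.0], [0.003, 0.003, -1.0]]
force: [0.4, -0.4, 0.1]
opening: 0.06
```

```bash
python3 - <<'E'
from h import *
go(.6487,.0137,.0816,51)
E
```

```text
clk 29.6 pos [650.   14.2  89.4] yaw 51.1 q [ 0.33  0.24 -0.09  0.   -1.24  2.13] F [ 0.4 -0.4  0.1] open 60.0
tool d [-1.3 -0.7  7.8] rows 0.1587599305754819
rotvec deg [ 0.2 -0.2  0.1]
```

Call:
carry_out:
  steps: "55 -1.2 -0.7 5 0.2 -0.2 0;55 0 0 2.5 0 0 0;55 0 0 0.8 0 0 0;55 0 0 0 0 0 0"

```text
clock: 30.05
position: [0.649, 0.0137, 0.0812]
tcp_rot: [[0.628, 0.778, 0.0], [0.778, -0.628, -0.0], [-0.0, 0.0, -1.0]]
force: [-0.3, 0.0, 0.3]
opening: 0.0598
```

```bash
python3 - <<'E'
from h import *
go(.6487,.0137,.0816,51)
E
```

```text
clk 30.1 pos [649.   13.7  81.2] yaw 51.1 q [ 0.33  0.25 -0.09  0.   -1.23  2.13] F [-0.3  0.   0.3] open 59.8
tool d [-0.2 -0.2 -0.4] rows 0.0092410298202062
rotvec deg [0.  0.  0.1]
```

Call:
carry_out:
  steps: "62 0 0 0 0 0 0;68 0 0 0 0 0 0;80 0 0 0 0 0 0;85 0 0 0 0 0 0;85 0 0 0 0 0 0;85 0 0 -15 0 0 0;85 0 0 -35 0 0 0;85 0 0 -35 0 0 0;85 0 0 -30 0 0 0;85 0 0 0 0 0 0;85 0 0 0 0 0 0"

```text
clock: 31.15
position: [0.649, 0.0131, 0.2067]
tcp_rot: [[0.628, 0.778, 0.004], [0.778, -0.628, -0.001], [0.002, 0.003, -1.0]]
force: [-0.2, -0.2, -0.5]
opening: 0.085
```

```bash
python3 - <<'E'
from h import *
go(.6385,-.2193,.21,-35)
m=ctrl.camera_model("wrist"); im=ctrl.camera("wrist"); cv2.imwrite("pics/w23.png",im[:,:,::-1])
E
```

```text
clk 31.1 pos [649.   13.1 206.7] yaw 51.1 q [ 0.33  0.18  0.05  0.   -1.45  2.13] F [-0.2 -0.2 -0.5] open 85.0
tool d [-187.5  137.8   -3.2] rows 4.653914423788408
rotvec deg [ 0.1 -0.2 86.1]
```

View pics/w23.png

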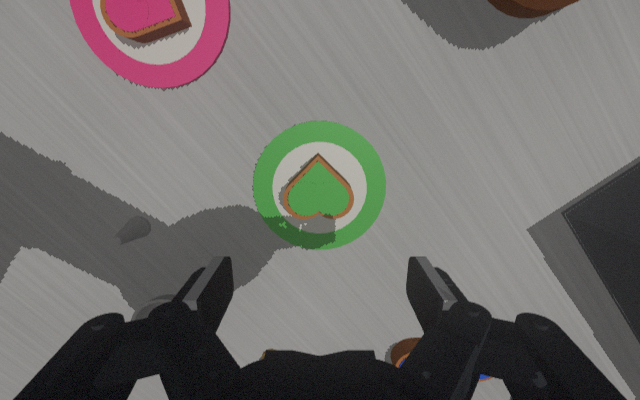

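Call:
carry_out:
  steps: "85 -40 29 0 0 0 0;85 -40 29 0 0 0 0;85 -40 29 0 0 0 0;85 -40 29 0 0 0 0;85 -25 20 0 0 0 8;85 0 0 0 0 0 8;85 0 0 0 0 0 8;85 0 0 0 0 0 8;85 0 0 0 0 0 8;85 0 0 0 0 0 8;85 0 0 0 0 0 8;85 0 0 0 0 0 8"

```text
clock: 32.4
position: [0.6342, -0.2251, 0.1952]
tcp_rot: [[0.964, -0.264, -0.015], [-0.265, -0.964, 0.001], [-0.015, 0.003, -1.0]]
force: [0.6, -0.6, -0.1]
opening: 0.0852
```

Call:
carry_out:
  steps: "85 0 0 0 0 0 8;85 0 0 0 0 0 8;85 0 0 0 0 0 6;85 0 0 0 0 0 0;85 0 0 0 0 0 0"

```text
clock: 32.9
position: [0.6324, -0.2248, 0.1899]
tcp_rot: [[0.785, -0.619, -0.024], [-0.619, -0.785, 0.002], [-0.02, 0.014, -1.0]]
force: [0.7, -0.4, 0.3]
opening: 0.0851
```

```bash
python3 - <<'E'
from h import *
m=ctrl.camera_model("wrist"); im=ctrl.camera("wrist"); cv2.imwrite("pics/w24.png",im[:,:,::-1])
C=[]
for k in blobs(im,"blue",200):
    P=ray(m,k[:,0],.02)[:,:2]*1000; c=cv2.minEnclosingCircle(P.astype(np.float32));print(cv2.contourArea(k),c )
    if c[1]<25: C.append(c[0])
C=np.array(C[:2]);d=C[1]-C[0];a=np.degrees(np.arctan2(d[1],d[0]));a=(a+90)%180-90;print(C.mean(0),a,np.linalg.norm(d))
x,y=C.mean(0)/1000
go(x,y,.12,a)
E
```

```text
1250.0 ((610.9737548828125, -200.11143493652344), 19.729856491088867)
1674.5 ((666.3487548828125, -238.74472045898438), 19.65726089477539)
16863.5 ((556.8406982421875, -395.47564697265625), 58.628562927246094)
[ 638.66125488 -219.4280777 ] -34.902192597634425 67.51978506526801
clk 33.0 pos [ 632.4 -224.8  189.8] yaw -38.3 q [-0.04  0.26  0.12 -0.   -1.46  0.95] F [-0.4  0.3 -0.6] open 85.0
tool d [ 3.  -9.1 69.7] rows 1.4067583201015963
rotvec deg [ 0.8  1.2 -3.4]
```

View pics/w24.png

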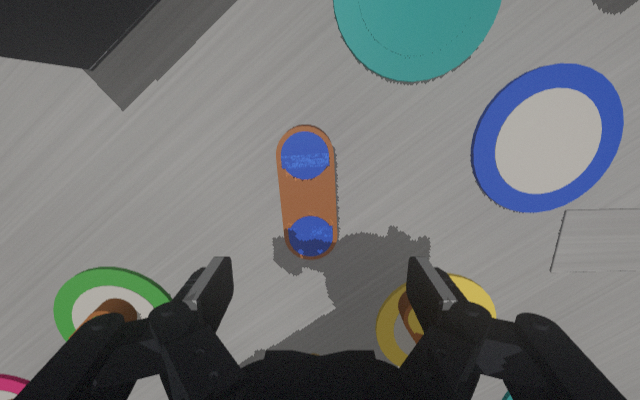

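Call:
carry_out:
  steps: "85 3 -9 18 0.8 1.2 -3.4;85 0 0 33 0 0 0;85 0 0 15 0 0 0;85 0 0 5 0 0 0;85 0 0 0 0 0 0;85 0 0 0 0 0 0"

```text
clock: 33.55
position: [0.6409, -0.2201, 0.1188]
tcp_rot: [[0.827, -0.563, 0.004], [-0.563, -0.827, -0.001], [0.004, -0.001, -1.0]]
force: [-1.0, 0.3, 1.2]
opening: 0.085
```

```bash
python3 - <<'E'
from h import *
go(.6387,-.2194,.079,-34.9)
E
```

```text
clk 33.5 pos [ 640.9 -220.1  118.8] yaw -34.3 q [-0.04  0.29  0.03  0.   -1.3   1.01] F [-1.   0.3  1.2] open 85.0
tool d [-2.4  0.7 39.8] rows 0.7972737962810199
rotvec deg [-0.1 -0.2  0.6]
```

Call:
carry_out:
  steps: "85 -2.4 0.7 18 0 0 0.6;85 0 0 10 0 0 0;85 0 0 4 0 0 0;85 0 0 0 0 0 0;85 0 0 0 0 0 0"

```text
clock: 34.05
position: [0.6414, -0.2203, 0.0922]
tcp_rot: [[0.821, -0.57, 0.012], [-0.57, -0.821, -0.004], [0.012, -0.004, -1.0]]
force: [0.6, 0.3, 0.3]
opening: 0.0848
```

```bash
python3 - <<'E'
from h import *
go(.6387,-.2194,.079,-34.9)
m=ctrl.camera_model("wrist"); im=ctrl.camera("wrist"); cv2.imwrite("pics/w25.png",im[:,:,::-1])
for k in blobs(im,"blue",200):
    P=ray(m,k[:,0],.02)[:,:2]*1000; c=cv2.minEnclosingCircle(P.astype(np.float32));print(cv2.contourArea(k),c )
E
```

```text
clk 34.0 pos [ 641.4 -220.3   92.2] yaw -34.8 q [-0.04  0.31 -0.01  0.   -1.25  1.  ] F [0.6 0.3 0.3] open 84.8
tool d [-2.9  0.9 13.2] rows 0.2704260915077249
rotvec deg [-0.2 -0.7  0.1]
2952.0 ((610.5237426757812, -199.96165466308594), 19.992263793945312)
4294.0 ((666.1951293945312, -238.97012329101562), 19.960067749023438)
6281.5 ((571.8897094726562, -365.1962890625), 50.020931243896484)
```

View pics/w25.png

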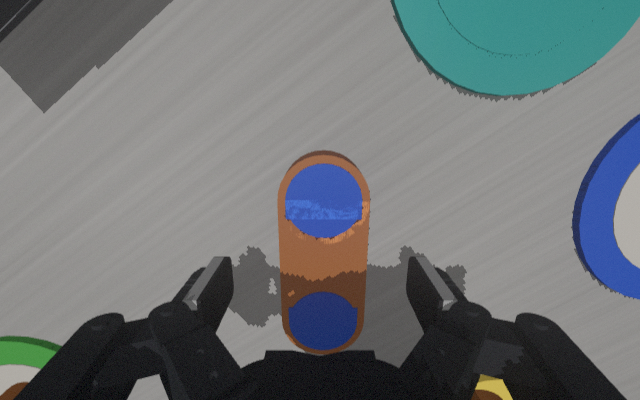

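Call:
carry_out:
  steps: "85 -2.9 0.9 9 -0.2 -0.7 0;85 0 0 3 0 0 0;85 0 0 0 0 0 0;60 0 0 0 0 0 0;54 0 0 0 0 0 0;40 0 0 0 0 0 0;40 0 0 0 0 0 0;40 0 0 0 0 0 0;40 0 0 0 0 0 0"
  grip_force: 50

```text
clock: 35.0
position: [0.639, -0.2194, 0.0808]
tcp_rot: [[0.822, -0.57, 0.001], [-0.57, -0.822, 0.001], [0.001, -0.001, -1.0]]
force: [0.5, 0.5, -0.7]
opening: 0.0445
```

```bash
python3 - <<'E'
from h import *
go(.6387,-.2194,.079,-34.9)
E
```

```text
clk 35.0 pos [ 639.  -219.4   80.8] yaw -34.8 q [-0.04  0.32 -0.01 -0.   -1.24  1.  ] F [ 0.5  0.5 -0.7] open 44.5
tool d [-0.2  0.2  1.8] rows 0.03633304287082768
rotvec deg [-0.1 -0.   0.1]
```

Gripped. The place height will be TCP z = 0.0858.

Call:
carry_out:
  steps: "40 0 0 -8 0 0 0;40 0 0 -25 0 0 0;40 0 0 -35 0 0 0;40 0 0 -35 0 0 0;40 0 0 0 0 0 0;40 0 0 0 0 0 0"

```text
clock: 35.6
position: [0.6378, -0.2196, 0.1879]
tcp_rot: [[0.821, -0.571, -0.002], [-0.571, -0.821, 0.001], [-0.002, 0.0, -1.0]]
force: [0.1, -0.1, -1.7]
opening: 0.0445
```

```bash
python3 - <<'E'
from h import *
go(.5465,-.4035,.18,-34.9)
im=ctrl.camera("wrist"); cv2.imwrite("pics/w26.png",im[:,:,::-1])
E
```

```text
clk 35.6 pos [ 637.8 -219.6  187.9] yaw -34.8 q [-0.04  0.25  0.11 -0.   -1.43  1.  ] F [ 0.1 -0.1 -1.7] open 44.5
tool d [ 29.9 203.2   7.9] rows 4.1102218942371245
rotvec deg [0.  0.1 0.1]
```

View pics/w26.png

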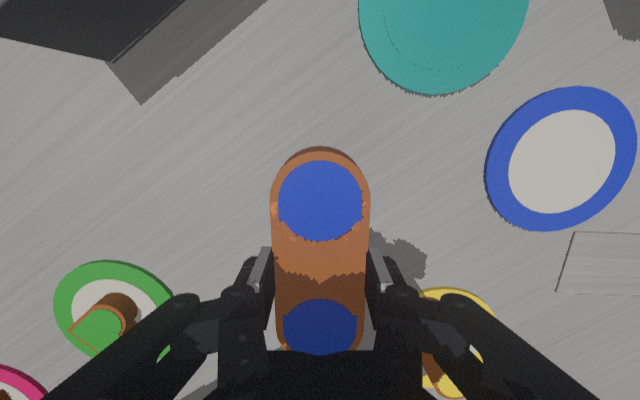

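Call:
carry_out:
  steps: "40 6 43 0 0 0 0;40 6 43 0 0 0 0;40 6 43 0 0 0 0;40 6 43 0 0 0 0;40 4 25 0 0 0 0;40 0 0 0 0 0 0;40 0 0 0 0 0 0"

```text
clock: 36.35
position: [0.544, -0.4021, 0.1815]
tcp_rot: [[0.823, -0.568, -0.01], [-0.568, -0.823, 0.004], [-0.011, 0.003, -1.0]]
force: [0.2, 0.4, 0.1]
opening: 0.0445
```

```bash
python3 - <<'E'
from h import *
go(.5465,-.4035,.12,-34.9)
im=ctrl.camera("wrist"); cv2.imwrite("pics/w27.png",im[:,:,::-1])
E
```

```text
clk 36.4 pos [ 544.  -402.1  181.5] yaw -34.6 q [-0.34  0.27  0.11 -0.   -1.43  1.31] F [0.2 0.4 0.1] open 44.5
tool d [ 3.5 -0.4 61.4] rows 1.2306999371762917
rotvec deg [0.2 0.6 0.3]
```

View pics/w27.png

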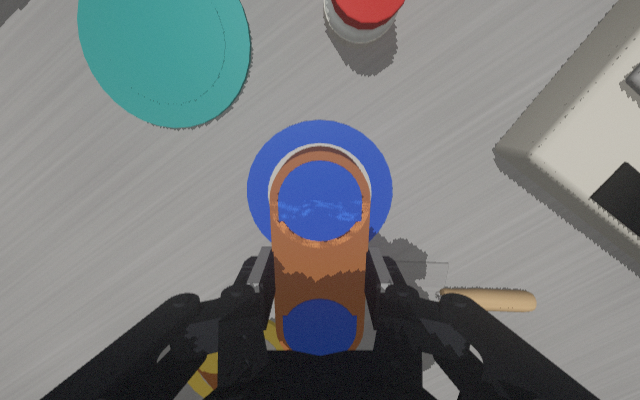

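```bash
python3 - <<'E'
from h import *
m=ctrl.camera_model("wrist")
print(ray(m,[[440,295],[535,302],[448,265]],.012).round(3))
m=ctrl.camera_model("top"); print(ray(m,[[461,235],[484,252],[449,207],[466,222]],.012).round(3))
E
```

```text
[[ 0.406 -0.442  0.012]
 [ 0.349 -0.511  0.012]
 [ 0.43  -0.462  0.012]]
[[ 0.395 -0.44   0.012]
 [ 0.348 -0.503  0.012]
 [ 0.473 -0.408  0.012]
 [ 0.432 -0.455  0.012]]
```

Call:
carry_out:
  steps: "40 3.5 -0.4 18 0.2 0.6 0;40 0 0 25 0 0 0;40 0 0 15 0 0 0;40 0 0 5 0 0 0;40 0 0 0 0 0 0;40 0 0 0 0 0 0"

```text
clock: 37.0
position: [0.5503, -0.3991, 0.1168]
tcp_rot: [[0.827, -0.562, 0.001], [-0.562, -0.827, 0.0], [0.001, -0.001, -1.0]]
force: [0.3, -1.5, -0.6]
opening: 0.0447
```

```bash
python3 - <<'E'
from h import *
go(.5465,-.4035,.0859,-34.9)
E
```

```text
clk 37.0 pos [ 550.3 -399.1  116.8] yaw -34.2 q [-0.33  0.3   0.04 -0.   -1.3   1.31] F [ 0.3 -1.5 -0.6] open 44.7
tool d [-0.7  5.8 30.9] rows 0.6298520261410226
rotvec deg [-0.  -0.   0.7]
```

Scraper is clear of the fingers.

Call:
carry_out:
  steps: "40 -0.7 5.8 12 0 0 0;40 0 0 8 0 0 0;40 0 0 3 0 0 0;40 0 0 0 0 0 0;40 0 0 0 0 0 0"

```text
clock: 37.5
position: [0.547, -0.4045, 0.0943]
tcp_rot: [[0.827, -0.562, 0.004], [-0.562, -0.827, -0.002], [0.004, -0.001, -1.0]]
force: [-0.4, -0.0, -0.3]
opening: 0.0447
```

```bash
python3 - <<'E'
from h import *
go(.5465,-.4035,.0859,-34.9)
E
```

```text
clk 37.5 pos [ 547.  -404.5   94.3] yaw -34.2 q [-0.34  0.32  0.01  0.   -1.26  1.32] F [-0.4 -0.  -0.3] open 44.7
tool d [-1.  -0.5  8.4] rows 0.17015733849386142
rotvec deg [-0.1 -0.2  0.7]
```

Call:
carry_out:
  steps: "40 -1 -0.5 5 0 -0.2 0;40 0 0 3 0 0 0;40 0 0 0.8 0 0 0;40 0 0 0 0 0 0"

```text
clock: 37.9
position: [0.5467, -0.4036, 0.0857]
tcp_rot: [[0.827, -0.562, 0.002], [-0.562, -0.827, -0.0], [0.002, -0.001, -1.0]]
force: [-0.2, -0.1, 0.8]
opening: 0.0445
```

```bash
python3 - <<'E'
from h import *
go(.5465,-.4035,.0859,-34.9)
E
```

```text
clk 37.9 pos [ 546.7 -403.6   85.7] yaw -34.2 q [-0.34  0.32  0.   -0.   -1.25  1.32] F [-0.2 -0.1  0.8] open 44.5
tool d [-0.2  0.1 -0.2] rows 0.0065264351013868925
rotvec deg [-0.1 -0.1  0.7]
```

Call:
carry_out:
  steps: "47 0 0 0 0 0 0;53 0 0 0 0 0 0;70 0 0 0 0 0 0;85 0 0 0 0 0 0;85 0 0 0 0 0 0;85 0 0 -15 0 0 0;85 0 0 -35 0 0 0;85 0 0 -40 0 0 0;85 0 0 -40 0 0 0;85 0 0 -30 0 0 0;85 0 0 0 0 0 0;85 0 0 0 0 0 0"

```text
clock: 39.1
position: [0.5456, -0.404, 0.2599]
tcp_rot: [[0.827, -0.563, 0.006], [-0.563, -0.827, -0.004], [0.007, 0.0, -1.0]]
force: [-0.8, -1.3, -1.2]
opening: 0.0851
```

```bash
python3 - <<'E'
from h import *
go(.36,-.3,.27)
for n in("wrist","top","scene"):
    im=ctrl.camera(n); cv2.imwrite(f"pics/e_{n}.png",im[:,:,::-1])
E
```

```text
clk 39.1 pos [ 545.6 -404.   259.9] yaw -34.2 q [-0.34  0.24  0.23  0.   -1.55  1.32] F [-0.8 -1.3 -1.2] open 85.1
tool d [-211.9   18.4  -11.5] rows 4.259318518120566
```

View pics/e_wrist.png

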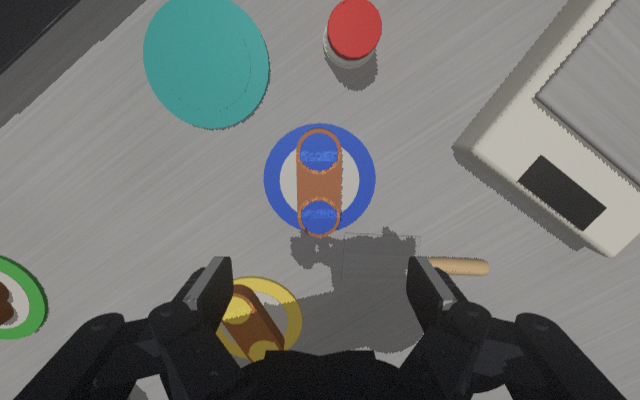

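View pics/e_top.png

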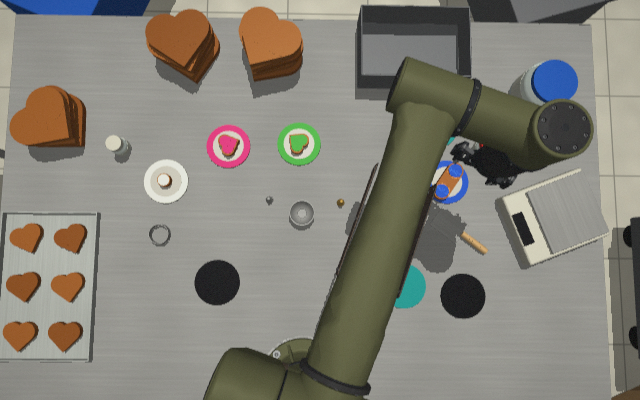

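View pics/e_scene.png

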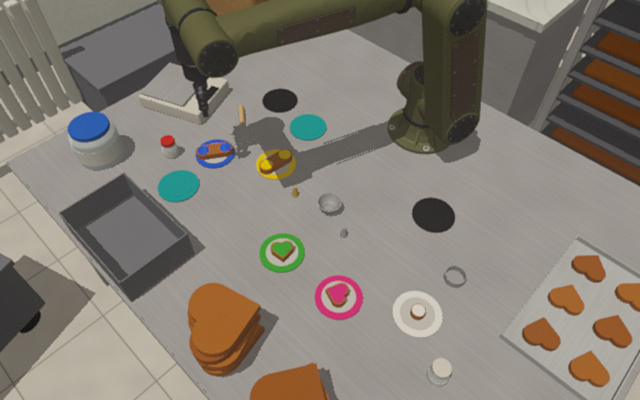

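```bash
python3 - <<'E'
from h import *
for n in("top","scene","wrist"):
    im=cv2.imread(f"pics/e_{n}.png")[:,:,::-1].copy();m=ctrl.camera_model(n)
    print(n)
    for c in("pink","green"): 
        if n!="wrist":
            hsv=cv2.cvtColor(im,cv2.COLOR_RGB2HSV);mk=cv2.inRange(hsv,*HSV[c])
            cs,h=cv2.findContours(mk,cv2.RETR_CCOMP,cv2.CHAIN_APPROX_NONE)
            for k in cs:
                if 60<cv2.contourArea(k)<700: 
                    P=(ray(m,k[:,0],.025)[:,:2]*1000).astype(np.float32);print(c,cv2.contourArea(k),P.min(0),P.max(0),((P.min(0)+P.max(0))/2))
    for c in("blue","yellow"):
        for k in blobs(im,c,20):
            P=(ray(m,k[:,0],.025)[:,:2]*1000).astype(np.float32);e=cv2.minEnclosingCircle(P)
            if e[1]<24: print(c,np.round(e[0]),round(e[1],1))
    for k in blobs(im,"white",20):
        P=(ray(m,k[:,0],.025)[:,:2]*1000).astype(np.float32);e=cv2.minEnclosingCircle(P)
        if e[1]<19 : print("white",np.round(e[0]),round(e[1],1))
E
```

```text
top
pink 188.5 [617.2566  192.84662] [665.70715 240.4224 ] [641.4819 216.6345]
green 176.0 [628.1931     -3.3587172] [671.3966    39.008068] [649.79486   17.824675]
blue [ 518. -383.] 18.4
blue [ 576. -422.] 17.8
blue [ 591. -392.] 21.8
scene
pink 213.0 [616.6411 190.8935] [665.32526 237.03534] [640.98315 213.96442]
green 158.0 [626.1738    -6.495826] [670.18475  36.50403] [648.1793    15.004101]
blue [ 573. -426.] 16.9
blue [ 516. -387.] 16.8
yellow [ 407. -229.] 18.7
wrist
blue [ 519. -384.] 19.4
blue [ 575. -422.] 19.1
yellow [ 411. -227.] 19.3
yellow [ 477. -235.] 19.9
```

```bash
python3 -c "
from rig import ctrl
print(ctrl.finish_job())"
```

```text
the job is handed in; nothing more can be done
None
```

I took both stacks apart from the top down. Each of the five pieces now lies flat, glaze up, on the board with its rim colour. I lowered each one to contact height before opening the fingers. I handed the job in at about 39 s, with the gripper open and clear of everything.

- **Bars:** in the last images their centres lie within about 2 mm of the board centres.
- **Hearts:** seen from above they are centred on their boards to about 2 mm. The scene view read 3–4 mm lower in y; I put this down to calibration, since it read the bars about 3 mm off the same way.
- **White round:** my final colour mask could not separate it from the white board. I judged it by eye as centred in the last pictures, and the arm was within 1 mm of the target when it released it.
- **Forces and look-alikes:** wrist force stayed within a few newtons in every reading. I did not touch the look-alikes.

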